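# Nest the biscuit pots on the banding wheel

## Task

Take the two square pots out of the tilted drying rack and nest them one after the other into the matching pot on the banding wheel, so that one straight, upright stack of three stands on the wheel. Once each pot is in, press it down home with a steady push of about 10 newtons for half a second before you let go. The fired clay chips, so do not drop or bang the pots, and leave the round cup and everything else where it is.

Things in the scene. Friction and masses are not known exactly. Their poses are not given: they have to be found in the camera images.
- pot_low: square terracotta pot standing on the wheel, mouth up. 76 mm tall. Top 24 mm: a rim band with vertical faces, 64.6 mm square outside, 57.6 inside, its underside a flat ledge. Below it the body tapers from 54 mm square to 33 mm at the base; wall 3, floor 5 mm. 130 g. Origin: centre of the underside; z out of the mouth, x and y square to the faces
- pot_a: a pot identical to pot_low, hanging tilted by its ledge in a square hole of the rack, its rim band 24 mm proud of the board. Same origin and axes as pot_low. Nested home, its ledge sits on the rim of the pot below: origin 24 mm above that pot's, faces parallel (any quarter turn), about 1.8 mm play all round
- pot_b: a third identical pot, hanging tilted in another hole of the rack; all as for pot_a
- rack: fixed wooden drying rack: a board 130 x 330 x 12 mm tilted 35 degrees, low edge on its -x side (towards the robot), with three 56 mm square holes in a row along its y axis at y = -105, 0 and +105 mm, each holding one ware. Origin on the table; the middle of the board's upper face is 88 mm above it; its normal leans to -x
- wheel_base: banding wheel (decorator's turntable), round steel foot 120 mm wide with a 160 mm wide aluminium head that can turn about its upright axis with some friction; the head's flat top is 45 mm above the table. Origin: on the axis, at table height
- round_cup: round terracotta cup with a flange 65 mm wide and 8 mm high, 60 mm tall, that hangs in one of the rack's three holes in the same tilted way; not part of the job. Origin: centre of its underside, z out of its mouth
- glaze_jar: closed jar, 60 mm wide, 75 mm tall, bystander. Origin: centre of its underside
- slip_bottle: white bottle, 50 mm wide, 130 mm tall, bystander. Origin: centre of its underside
- bowl: white bowl, 120 mm wide, 50 mm tall, bystander. Origin: centre of its underside
- brush: glaze brush 170 mm long lying along its x axis, bystander. Origin: centre, on the table
- rib: flat spatula 180 mm long lying along its x axis, bystander. Origin: centre, on the table
- tin: low closed metal tin, 90 mm wide, 22 mm high, bystander. Origin: centre of its underside
Not all that is in view belongs to the job. What is shaped like the pot_b but purple is not meant. What is shaped like the pot_a but purple is not meant.

How it is judged:
By the outcome, as a careful person would: the job done as asked, in the order asked, and still so for the second after the job is handed in, with the robot touching nothing.
It also fails if it takes over 59 s, if anything falls off the work surface, if the arm or the gripper's body presses on something with over 40 N, if the wrist force passes 120 N, or if a joint passes its speed limit or range.

## Robot

A 6-joint arm with a two-finger parallel gripper is mounted at the origin on the work surface. World frame = base frame: x ahead of the robot, y to its left, z up, the work surface at z = 0. Lengths are in m, angles in rad, forces in N, time in s.
With the tool pointing down it reaches from about 0.375 to 0.975 m from the base axis. Payload 3.8 kg.
Tool frame: the origin (TCP) lies at the very end of the fingers, on their centre line; the grasp point (between the pads) lies 19 mm behind it; y points along the fingers, x is the direction in which the jaws open and shut, and the axes are right-handed (so a half turn about y gives the same grasp; the last joint's range is limited). The gripper opens to 85 mm and grips with 20 to 120 N. Pads are 22 mm wide; open, the fingers measure 114 mm over their backs; the gripper's body (76 mm by 85 mm) begins 54 mm behind the grasp point. The pads swing forward as they close: fully open they stand 13 mm farther back than shut.
Start: joints at [-1.23, 0.264, 1.604, -0, 1.274, -0.037], TCP at [0.249, -0.627, 0.231] pointing down, gripper open.
Joint ranges: [-2.63, 2.63], [-0.94, 2.18], [0.31, 2.57], [-1.31, 4.45], [0, 2.66], [-2.55, 2.55]. Speed limits (rad/s): [2.57, 2.57, 3.14, 3.14, 3.14, 3.14].

## Interface

Orientations are given as a rotation vector (axis times angle).
In Python, from workcell import bot, cams gives the robot as it stands.
- The arm moves only by the tool play_rows, never from a script. Its argument "motion" is a list of rows, each a list of 2 entries, a list of its own where there are three numbers: the shift along the world's x, y, z normalised to -1 to 1, where 1 is 400 mm, then the turn, a rotation vector about the world's x, y, z normalised to -1 to 1, where 1 is pi/4 rad. In form: [[[tx, ty, tz], [ax, ay, az]], ...]. A call has 1 to 10 rows; each row is the pose to reach, as a shift and turn from the pose commanded when the call began; what a row does not reach only later rows make up. A row lasts 1/8 s, in which the tool goes at most 62.5 mm and 10.7 degrees, less where a joint would pass 70% of its speed; a pose out of reach is approached as far as the arm can. A call with a number of a shift or a turn outside -1 to 1 is refused whole. A call with a gripper value outside its range is refused whole. "gripper" is the closure, from 0 (fully open) to 1 (shut), set as the call begins (left out, the last holds). The fingers move at their own pace and stop on an object; "squeeze" is the grip in N (left out, the last holds). Time passes only in rows, so rows that repeat a pose let the fingers close. It gives the time, the measured TCP pose, the force and the opening at its end, in the units of the state.
- bot.read_state(): the state, without advancing time (a new reading comes with each control period).
- cams.read_camera(name): name is "scene" or "top"; returns (picture, depth): 480x640x3 uint8, red, green, blue; 480x640 float32, m along the optical axis (not along the pixel's ray), 0 where there is no reading.
- cams.calibration(name): a dict with "mtx" (3x3 intrinsics, pixels), "k1" (the pictures are not rectified: a ray, as slopes to the right and down, at radius r is drawn at 1 + k1 r^2 times it, then the intrinsics apply), "R" (3x3) and "t" (3): a world point X has camera coordinates R X + t. Camera axes: x right, y down, z forward; pixel columns grow to the right and rows downward; lengths in m; the calibration is good to about 2 mm. A picture is of the moment at which its call begins. calibration takes no time and is no camera call.
- bot.finish_job(): hands the job in, once; it reports no verdict.
Trained networks look in the newest picture that a camera, given by its name, has taken for a name from the list of things; names that differ only in an ending like _2 or _b are one class to them, and where a whole thing is asked for, a point or a joint stands for the part that bears it (a point fixed in the world has none). Each returns a list of dicts, best first, with "conf" (0 to 1); they miss things now and then, are a little off and sometimes report something else, mostly with a low value. They report only what shows in the picture. A call takes as long as a camera call. They do not tell look-alikes from the thing itself.
- cams.recognise(camera, label): "xyz" ([x, y, z] in m, in the coordinates of the camera as it stood for that picture, good to about 4 mm: the middle of the surface that is visible of it).
- cams.regions_of(camera, label): "mask" (480x640 bool, what is visible of it).
- cams.mark_of(camera, label): "xyz" ([x, y, z] in m, in the coordinates of the camera as it stood for that picture, good to about 4 mm: a listed point, or the origin of a listed thing).
The state is a dict: "time": time; "q": joint angles; "joint_vel": joint speeds; "joint_torque": joint torques, N m; "tool_pos": TCP position; "tcp_rot": TCP orientation; "wrist_force": force on the tool from outside, world axes, zero at the start; "torque": the same for the moment, N m; "width": opening from 0.0 (shut) to 1.0 (fully open).
Only numpy, scipy, OpenCV 4.12 (cv2) and the standard library are available. Lean on these libraries where they do the work, as an engineer would, in place of code of your own. Each camera call takes 0.05 s, during which the arm holds its last target.

## Working session

There is one attempt and no reset: what is moved stays moved. The work goes in short steps, Python scripts to look and compute and a tool call to move; the robot and the scene stay as the last step left them, time stands still between calls to the robot, and variables do not carry over. Pictures are saved under pics/ and viewed, and the job is handed in when it is done.

Besides the shell and the picture viewer there is one more tool, called after "Emit:" by a JSON object that holds its "method" and its "body", one argument or row to a line. play_rows: Moves the arm, as the interface text tells. Its arguments: {"type":"object","properties":{"motion":{"type":"array","items":{"type":"array"}},"gripper":{"type":"number"},"squeeze":{"type":"number"}},"required":["motion"]}

```bash
ls; mkdir -p pics; python3 - <<'E'
from workcell import bot, cams
import cv2, numpy as np
print(bot.read_state())
for n in ["scene","top"]:
    im,d=cams.read_camera(n)
    cv2.imwrite(f"pics/{n}0.png",im[:,:,::-1]); np.savez(f"{n}0.npz",im=im,d=d)
    print(n,cams.calibration(n))
E
```

```text
pics
{'time': 0.0, 'q': array([-1.22990676e+00,  2.64708532e-01,  1.60545510e+00, -6.75524567e-06,
        1.27372112e+00, -3.69044166e-02]), 'joint_vel': array([ 0.00070295, -0.00228113,  0.00038596, -0.00049207,  0.00155463,
       -0.00044605]), 'joint_torque': array([-1.48533774e-03, -5.15117204e+01, -3.67315221e+01, -5.98315910e-04,
        1.31745322e-02,  9.77348975e-06]), 'tool_pos': array([ 0.24872061, -0.6266672 ,  0.22994833]), 'tcp_rot': array([-1.36318747,  0.92790265, -0.92484971]), 'wrist_force': array([-0.3402725, -0.039773 ,  0.0223805]), 'torque': array([ 0.03750336, -0.02308762, -0.00395975]), 'width': 1.0010090970118994}
scene {'mtx': array([[557.66258543,   0.        , 318.82283068],
       [  0.        , 557.66258543, 234.16978788],
       [  0.        ,   0.        ,   1.        ]]), 'k1': -0.09383439228106952, 'R': array([[-0.64553131,  0.76352024,  0.01806032],
       [ 0.590695  ,  0.5141236 , -0.62189737],
       [-0.48411646, -0.39078608, -0.78289047]]), 't': array([ 0.35438787, -0.26068827,  1.62235092])}
top {'mtx': array([[575.65788314,   0.        , 329.37757818],
       [  0.        , 575.65788314, 249.24385097],
       [  0.        ,   0.        ,   1.        ]]), 'k1': 0.04353946085920328, 'R': array([[ 0.02639372, -0.99960743,  0.00939997],
       [-0.99769043, -0.0269295 , -0.06235868],
       [ 0.06258733, -0.00773239, -0.99800954]]), 't': array([-0.02170773,  0.53032188,  1.28502456])}
```

View pics/scene0.png

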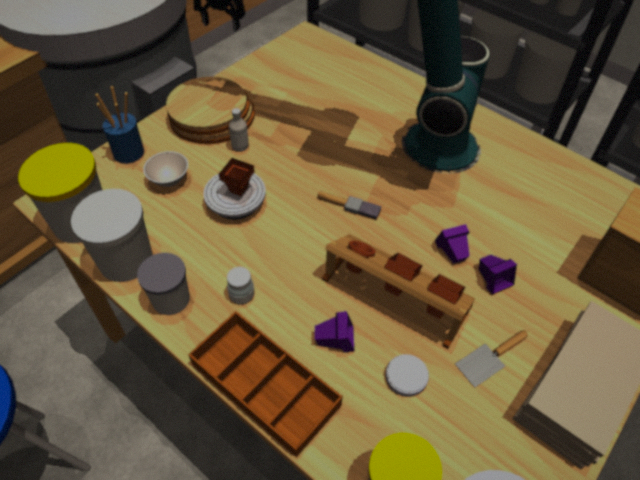

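View pics/top0.png

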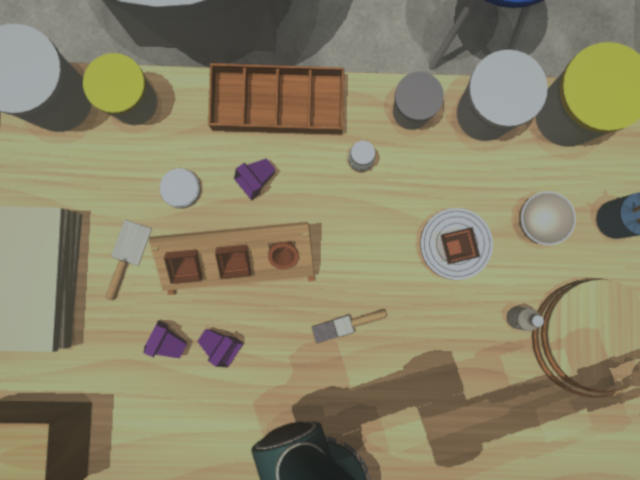

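```bash
cat > h.py <<'E'
import numpy as np, cv2
from workcell import bot, cams
from scipy.spatial.transform import Rotation as Ro
def unproj(cal,d,u=None,v=None):
    K=cal['mtx'];k1=cal['k1']
    if u is None:
        v,u=np.mgrid[0:480,0:640]
    pts=np.stack([np.ravel(u),np.ravel(v)],1).astype(np.float64).reshape(-1,1,2)
    n=cv2.undistortPointsIter(pts,K,np.array([k1,0,0,0,0.]),None,None,(3,50,1e-12)).reshape(-1,2)
    z=np.ravel(d)
    P=np.c_[n*z[:,None],z]
    return ((P-cal['t'])@cal['R']).reshape(np.shape(d)+(3,))
def proj(cal,X):
    X=np.atleast_2d(X)
    rv=cv2.Rodrigues(cal['R'])[0]
    return cv2.projectPoints(X.reshape(-1,1,3).astype(float),rv,cal['t'],cal['mtx'],np.array([cal['k1'],0,0,0,0.]))[0].reshape(-1,2)
def c2w(cal,p): return (np.asarray(p)-cal['t'])@cal['R']
E
python3 - <<'E'
from h import *
d=np.load("top0.npz");im=d['im'];D=d['d']
cv2.imwrite("pics/topz.png",cv2.resize(im[200:320,130:350,::-1],None,fx=3.6,fy=3.6,interpolation=cv2.INTER_CUBIC))
s=np.load("scene0.npz")
cv2.imwrite("pics/scz.png",cv2.resize(s['im'][130:360,180:500,::-1],None,fx=2.5,fy=2.5,interpolation=cv2.INTER_CUBIC))
for n in["top","scene"]:
  cal=cams.calibration(n)
  for l in ["pot_low","pot_a","rack","wheel_base","round_cup","slip_bottle","glaze_jar","bowl","brush","rib","tin"]:
    for o in cams.mark_of(n,l): print(n,l,round(o['conf'],2),c2w(cal,o['xyz']).round(3), proj(cal,c2w(cal,o['xyz'])).round()[0])
cal=cams.calibration('scene')
print(proj(cal,bot.read_state()['tool_pos']))
E
```

```text
top pot_low 0.77 [ 0.539 -0.28   0.046] [453. 248.]
top pot_a 0.91 [0.297 0.316 0.021] [180. 351.]
top pot_a 0.86 [0.717 0.133 0.012] [270. 166.]
top pot_a 0.79 [0.331 0.268 0.016] [204. 335.]
top pot_a 0.78 [0.518 0.303 0.042] [189. 251.]
top pot_a 0.71 [ 0.538 -0.279  0.048] [453. 249.]
top pot_a 0.64 [0.532 0.195 0.045] [238. 246.]
top rack 0.95 [ 0.502  0.197 -0.003] [240. 260.]
top rack 0.67 [ 0.537 -0.282  0.042] [453. 249.]
top wheel_base 0.71 [ 0.55  -0.289 -0.001] [452. 245.]
top wheel_base 0.41 [ 0.616 -0.486  0.001] [539. 218.]
top round_cup 0.68 [0.543 0.094 0.047] [283. 242.]
top round_cup 0.17 [ 0.386 -0.437  0.001] [517. 318.]
top slip_bottle 0.93 [ 0.386 -0.438  0.003] [518. 319.]
top slip_bottle 0.37 [ 0.552 -0.288 -0.   ] [452. 244.]
top glaze_jar 0.93 [ 0.742 -0.072  0.003] [360. 159.]
top glaze_jar 0.41 [ 0.501  0.196 -0.002] [240. 260.]
top bowl 0.74 [ 0.614 -0.488  0.002] [540. 219.]
top brush 0.82 [ 0.363 -0.056  0.   ] [349. 324.]
top brush 0.73 [0.531 0.201 0.047] [235. 246.]
top rib 0.85 [ 0.495  0.457 -0.002] [124. 260.]
top tin 0.64 [0.665 0.335 0.   ] [181. 187.]
scene pot_low 0.68 [ 0.536 -0.28   0.044] [240. 189.]
scene pot_a 0.9 [0.333 0.272 0.015] [462. 262.]
scene pot_a 0.79 [0.716 0.136 0.019] [317. 336.]
scene pot_a 0.63 [0.53  0.202 0.043] [393. 291.]
scene pot_a 0.58 [0.516 0.305 0.044] [435. 313.]
scene rack 0.95 [ 0.501  0.194 -0.001] [395. 292.]
scene wheel_base 0.58 [ 0.547 -0.29   0.   ] [235. 201.]
scene round_cup 0.75 [0.542 0.098 0.043] [353. 270.]
scene slip_bottle 0.82 [ 0.385 -0.437 -0.002] [240. 146.]
scene glaze_jar 0.8 [ 0.741 -0.072  0.   ] [242. 295.]
scene glaze_jar 0.46 [0.532 0.199 0.043] [391. 291.]
scene bowl 0.96 [ 0.611 -0.486  0.001] [169. 179.]
scene brush 0.66 [ 0.363 -0.055  0.003] [348. 205.]
scene rib 0.61 [ 0.493  0.452 -0.001] [493. 354.]
scene tin 0.92 [0.658 0.34  0.002] [408. 377.]
[[220.27952878  30.89992609]]
```

View pics/topz.png

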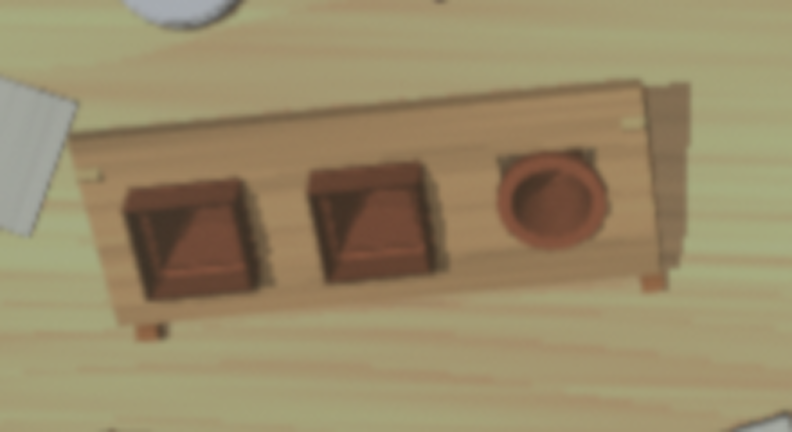

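View pics/scz.png

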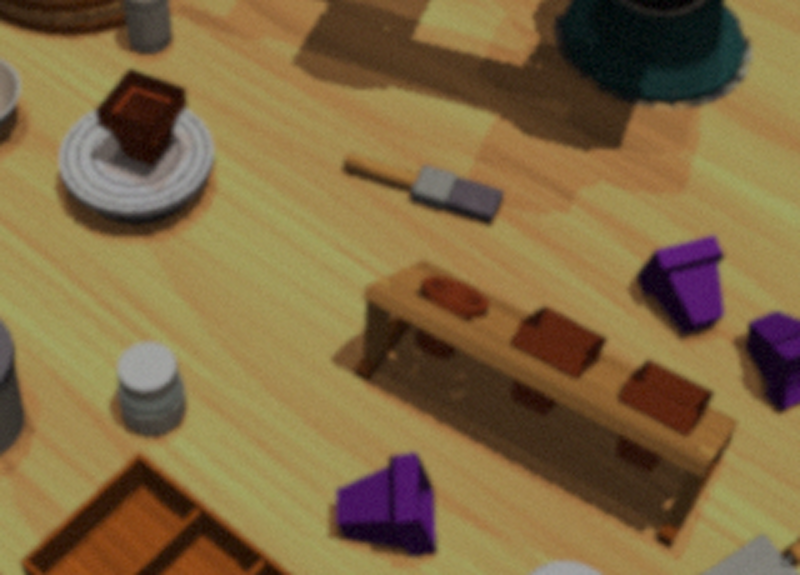

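```bash
python3 - <<'E'
from h import *
st=bot.read_state(); print(st['time']); R=Ro.from_rotvec(st['tcp_rot']).as_matrix(); print(R.round(3))
for n in["top","scene"]:
  cal=cams.calibration(n)
  z=np.load(n+"0.npz");im,D=z['im'],z['d'];P=unproj(cal,D)
  np.save(n+"P.npy",P)
  # table noise
  q=P[200:210,380:400] if n=='top' else P[210:220,290:300]
  print(n,"table",q.reshape(-1,3)[:,2].mean(),q.reshape(-1,3)[:,2].std())
  for l in ["pot_low","pot_a","rack","wheel_base"]:
    for i,o in enumerate(cams.regions_of(n,l)):
      m=o['mask']&(D>0); vv,uu=np.nonzero(m)
      print(n,l,round(o['conf'],2),m.sum(),uu.mean().round(),vv.mean().round(),P[m].mean(0).round(3))
      np.save(f"m_{n}_{l}_{i}.npy",o['mask'])
E
```

```text
1.2
[[ 0.369  0.     0.929]
 [-0.929  0.     0.369]
 [-0.    -1.     0.   ]]
top table 0.006185452467323227 0.09286925079723334
top pot_a 0.93 1072 183.0 266.0 [0.482 0.303 0.087]
top pot_a 0.86 1134 219.0 347.0 [0.308 0.227 0.041]
top pot_a 0.8 965 254.0 177.0 [0.686 0.165 0.044]
top pot_a 0.73 1022 233.0 261.0 [0.495 0.197 0.086]
top pot_a 0.73 988 164.0 342.0 [0.318 0.346 0.049]
top rack 0.7 5785 236.0 253.0 [0.511 0.19  0.092]
top wheel_base 0.84 2970 455.0 243.0 [ 0.55  -0.284  0.045]
scene table -0.0009321527738220249 0.0022065269917361453
scene pot_low 0.57 841 236.0 176.0 [ 0.54  -0.281  0.097]
scene pot_a 0.93 789 401.0 270.0 [0.503 0.197 0.094]
scene pot_a 0.81 715 445.0 291.0 [0.488 0.301 0.097]
scene pot_a 0.61 1211 336.0 333.0 [0.694 0.169 0.041]
scene pot_a 0.61 813 351.0 205.0 [ 0.365 -0.046  0.014]
scene pot_a 0.58 1135 497.0 272.0 [0.319 0.357 0.033]
scene pot_a 0.56 925 454.0 243.0 [0.32  0.234 0.043]
scene rack 0.73 3216 397.0 281.0 [0.531 0.202 0.091]
scene wheel_base 0.89 1854 234.0 198.0 [ 0.565 -0.272  0.042]
scene wheel_base 0.63 865 237.0 175.0 [ 0.538 -0.281  0.097]
scene wheel_base 0.46 754 240.0 285.0 [ 0.748 -0.064  0.056]
```

```bash
cat > fit.py <<'E'
from h import *
from scipy.optimize import least_squares
def quad(a,b,c,d): return [(a,b,c),(a,c,d)]
def ring(w0,z0,w1,z1):
    o=[]
    c=[(-1,-1),(1,-1),(1,1),(-1,1)]
    for i in range(4):
        p,q=c[i],c[(i+1)%4]
        f=lambda s,w,z:(s[0]*w/2,s[1]*w/2,z)
        o+=quad(f(p,w0,z0),f(q,w0,z0),f(q,w1,z1),f(p,w1,z1))
    return o
POT=np.array(ring(.0646,.052,.0646,.076)+ring(.0646,.076,.0576,.076)+ring(.0576,.076,.0576,.052)+ring(.0576,.052,.048,.052)
  +ring(.048,.052,.029,.005)+ring(.029,.005,0,.005)+ring(.0646,.052,.054,.052)+ring(.054,.052,.033,0))
def board():
    X,Y=.065,.165
    P=[(-X,-Y,0),(X,-Y,0),(X,Y,0),(-X,Y,0)];B=[(x,y,-.012) for x,y,_ in P]
    t=quad(*B)
    for i in range(4): t+=quad(P[i],P[(i+1)%4],B[(i+1)%4],B[i])
    # top with holes ignored for pts; add as strips
    h=.028
    def rect(x0,x1,y0,y1): return quad((x0,y0,0),(x1,y0,0),(x1,y1,0),(x0,y1,0))
    t+=rect(-X,-h,-Y,Y)+rect(h,X,-Y,Y)
    ys=[-Y,-.105-h,-.105+h,-h,h,.105-h,.105+h,Y]
    for i in range(0,8,2): t+=rect(-h,h,ys[i],ys[i+1])
    return np.array(t)
def ptri(P,T):
    # unsigned distance points to triangles
    best=np.full(len(P),1e9)
    for a,b,c in T:
        ab,ac=b-a,c-a; n=np.cross(ab,ac); A=np.linalg.norm(n)
        if A<1e-12: continue
        n=n/A; ap=P-a
        h=ap@n; q=ap-h[:,None]*n
        d00,d01,d11=ab@ab,ab@ac,ac@ac; d20,d21=q@ab,q@ac
        den=d00*d11-d01**2; v=(d11*d20-d01*d21)/den; w=(d00*d21-d01*d20)/den
        ins=(v>=0)&(w>=0)&(v+w<=1)
        def seg(p,q_):
            e=q_-p; t=np.clip((P-p)@e/(e@e),0,1); return np.linalg.norm(P-p-t[:,None]*e,axis=1)
        d=np.where(ins,np.abs(h),np.minimum(np.minimum(seg(a,b),seg(b,c)),seg(a,c)))
        best=np.minimum(best,d)
    return best
def fit(P,T,pose,x0,scale=.003,iters=2,cut=.015,verbose=True):
    """pose(x)->(R,t)"""
    x=np.array(x0,float)
    for i in range(iters):
        R,t=pose(x); d=ptri((P-t)@R,T); S=P[d<(cut if i else cut*1.5)]
        f=lambda x:ptri((S-pose(x)[1])@pose(x)[0],T)
        r=least_squares(f,x,loss='soft_l1',f_scale=scale,diff_step=1e-4,x_scale=[.01]*2+[.1]*(len(x)-2))
        x=r.x
    return x,len(S),np.sqrt(np.mean(f(x)**2))
def up(z):
    return lambda x:(Ro.from_euler('z',x[2]).as_matrix(),np.array([x[0],x[1],z]))
def rackpose(x):
    return (Ro.from_euler('ZY',[x[2],-np.radians(35)]).as_matrix(),np.array([x[0],x[1],.088]))
def near(P,c,r,zmin=None):
    Q=P.reshape(-1,3); m=np.linalg.norm(Q-c,axis=1)<r
    if zmin is not None: m&=Q[:,2]>zmin
    return Q[m]
E
cat > f1.py <<'E'
from fit import *
tilt=Ro.from_euler('y',-35,degrees=True).as_matrix()
for sets in (["top"],["scene"],["top","scene"]):
    P=np.concatenate([np.load(n+"P.npy").reshape(-1,3) for n in sets])
    S=near(P,[.539,-.281,.085],.075,.055)
    for y0 in (.1,.9): print(sets,"low",fit(S,POT,up(.045),[.539,-.281,y0]))
    # rack+pots
    T=np.concatenate([board()]+[POT+np.array([0,y,-.052]) for y in(0,.105)])
    S=near(P,[.502,.2,.09],.22,.045); S=S[np.linalg.norm(S[:,:2]-[.545,.095],axis=1)>.06]
    S=S[::2]
    x,n,e=fit(S,T,rackpose,[.502,.196,.07]); print("rack",x,n,e)
    R,t=rackpose(x)
    for k,y in (("mid",0),("far",.105)):
        def pp(p,y=y): return R@Ro.from_euler('z',p[2]).as_matrix(), t+R@np.array([p[0],y+p[1],-.052])
        o=t+R@[0,y,.012]
        S=near(P,o,.05); Q=(S-t)@R; S=S[(Q[:,2]>.004)]
        p,n,e=fit(S,POT,pp,[0,0,0.]); print(k,p.round(4),n,e.round(4),"center@ledge",pp(p)[1]+pp(p)[0]@[0,0,.052])
E
python3 f1.py
```

```text
['top'] low (array([ 0.53961102, -0.27880335,  0.23524969]), 842, np.float64(0.0013748481551619993))
['top'] low (array([ 0.53980416, -0.27946913,  0.26463104]), 842, np.float64(0.0013711820989109416))
rack [0.50146132 0.19580691 0.12195367] 3198 0.0018070469519050989
mid [0.0005 0.0001 0.0033] 569 0.0018 center@ledge [0.50183978 0.19590506 0.08827139]
far [ 0.0006  0.0005 -0.0156] 613 0.0015 center@ledge [0.48912593 0.30057518 0.08835112]
['scene'] low (array([ 0.53977092, -0.27825785,  0.23481151]), 847, np.float64(0.0012794194294173794))
['scene'] low (array([ 0.53978594, -0.27830355,  0.23683402]), 847, np.float64(0.001279918507565732))
rack [0.50182567 0.19686921 0.13116031] 1744 0.001675365178347608
mid [0.0002 0.0003 0.0127] 575 0.0013 center@ledge [0.50198506 0.19718186 0.08813928]
far [ 0.0003 -0.0004 -0.0093] 601 0.0013 center@ledge [0.4884011  0.30064568 0.08818422]
['top', 'scene'] low (array([ 0.5396623 , -0.27834753,  0.2315057 ]), 1689, np.float64(0.0013284983191620087))
['top', 'scene'] low (array([ 0.53964568, -0.27839413,  0.23406327]), 1689, np.float64(0.0013288159489398918))
rack [0.50157255 0.19618184 0.1253113 ] 4942 0.0017728093909168824
mid [0.0005 0.0002 0.0068] 1136 0.0016 center@ledge [0.50192075 0.19640901 0.08826179]
far [ 0.0003  0.0001 -0.0082] 1212 0.0014 center@ledge [0.48869957 0.30052053 0.08818807]
```

```bash
cat > mv.py <<'E'
from fit import *
psi=.1253; n_=np.array([-np.sin(np.radians(35))*np.cos(psi),-np.sin(np.radians(35))*np.sin(psi),np.cos(np.radians(35))])
def Rtool(y,x):
    y=np.array(y)/np.linalg.norm(y); x=np.array(x)-np.dot(x,y)*y; x/=np.linalg.norm(x)
    return np.stack([x,y,np.cross(x,y)],1)
sx=np.array([np.cos(np.radians(35))*np.cos(psi),np.cos(np.radians(35))*np.sin(psi),np.sin(np.radians(35))])
Rrack=Rtool(-n_,sx)
def Rdown(a): return Rtool([0,0,-1],[np.cos(a),np.sin(a),0])
MID=np.array([.502,.1965,.088]); FAR=np.array([.4885,.3005,.088]); LOW=np.array([.5397,-.2785,.045]); YL=.236
def rel(p0,R0,p1,R1):
    rv=Ro.from_matrix(R1@R0.T).as_rotvec()
    return ((np.array(p1)-p0)/.4).round(4),(rv/(np.pi/4)).round(4)
def cur():
    s=bot.read_state(); return s['tool_pos'],Ro.from_rotvec(s['tcp_rot']).as_matrix()
E
python3 - <<'E'
from mv import *
print(n_,Rrack.round(3))
p0=np.array([.249,-.627,.231]);R0=Rdown(-1.193)
print(rel(p0,R0,FAR+.075*n_,Rrack))
R1=Rdown(-1.193+np.pi/4);p1=p0+[.24,.4,.08]
print(p1,rel(p1,R1,FAR+.075*n_,Rrack))
E
```

```text
[-0.56907972 -0.07168122  0.81915204] [[ 0.813  0.569 -0.125]
 [ 0.102  0.072  0.992]
 [ 0.574 -0.819 -0.   ]]
(array([ 0.492 ,  2.3053, -0.2039]), array([-0.4251, -0.7192,  1.6228]))
[ 0.489 -0.227  0.311] (array([-0.108 ,  1.3053, -0.4039]), array([-0.1107, -0.779 ,  0.6571]))
```

Emit:
{"method": "play_rows", "body": {
  "motion": [
    [[0.3,0.5,0.2],[0,0,0.5]],
    [[0.6,1,0.2],[0,0,1]],
    [[0.6,1,0.2],[0,0,1]],
    [[0.6,1,0.2],[0,0,1]],
    [[0.6,1,0.2],[0,0,1]],
    [[0.6,1,0.2],[0,0,1]],
    [[0.6,1,0.2],[0,0,1]],
    [[0.6,1,0.2],[0,0,1]],
    [[0.6,1,0.2],[0,0,1]]
  ],
  "gripper": 0,
  "squeeze": 40
}}

```text
time: 2.72
tool_pos: [0.4904, -0.2253, 0.3122]
tcp_rot: [-1.548, 0.315, -0.318]
wrist_force: [0.7, -0.0, -0.6]
width: 0.996
```

Emit:
{"method": "play_rows", "body": {
  "motion": [
    [[-0.1,1,0],[-0.111,-0.779,0.657]],
    [[-0.1,1,0],[-0.111,-0.779,0.657]],
    [[-0.1,1,0],[-0.111,-0.779,0.657]],
    [[-0.1,1,0],[-0.111,-0.779,0.657]],
    [[-0.1,1,0],[-0.111,-0.779,0.657]],
    [[-0.1,1,0],[-0.111,-0.779,0.657]],
    [[-0.1,1,0],[-0.111,-0.779,0.657]],
    [[-0.1,1,0],[-0.111,-0.779,0.657]]
  ]
}}

```text
time: 3.72
tool_pos: [0.4483, 0.1744, 0.3111]
tcp_rot: [-1.477, -0.574, -0.376]
wrist_force: [-0.3, -0.5, -0.1]
width: 1.002
```

```bash
python3 - <<'E'
from mv import *
p,R=cur(); print(p,R.round(3),bot.read_state()['q'].round(2))
p1=np.array([.449,.173,.311])
print(rel(p1,R,FAR+.075*n_,Rrack)); print(rel(p,R,FAR+.075*n_,Rrack))
E
```

```text
[0.44832124 0.17443963 0.31109051] [[ 0.812  0.569 -0.13 ]
 [ 0.107  0.073  0.992]
 [ 0.573 -0.819 -0.001]] [ 0.45 -0.55  2.28 -0.25  0.84  0.43]
(array([-0.008 ,  0.3053, -0.4039]), array([ 0.0016, -0.0002, -0.0062]))
(array([-0.0063,  0.3017, -0.4041]), array([ 0.0016, -0.0002, -0.0062]))
```

Emit:
{"method": "play_rows", "body": {
  "motion": [
    [[-0.008,0.305,-0.3],[0,0,0]],
    [[-0.008,0.305,-0.4],[0,0,0]],
    [[-0.008,0.305,-0.404],[0,0,0]],
    [[-0.008,0.305,-0.404],[0,0,0]],
    [[-0.008,0.305,-0.404],[0,0,0]]
  ]
}}

```text
time: 4.35
tool_pos: [0.4456, 0.2924, 0.1473]
tcp_rot: [-1.483, -0.567, -0.378]
wrist_force: [0.2, 1.8, -0.4]
width: 1.004
```

```bash
python3 - <<'E'
from mv import *
p,R=cur(); print(p,bot.read_state()['q'].round(2))
for n in ["scene","top"]:
    im,D=cams.read_camera(n); cal=cams.calibration(n)
    np.savez(n+"1.npz",im=im,d=D)
    c=proj(cal,p)[0].astype(int); print(n,c)
    im=im[:,:,::-1].copy()
    for q in (p,p+R[:,0]*.0425,p-R[:,0]*.0425):
        u=proj(cal,q)[0]; cv2.circle(im,(int(round(u[0])),int(round(u[1]))),0,(0,255,0),-1)
    y0=max(c[1]-70,0);x0=max(c[0]-80,0)
    cv2.imwrite(f"pics/{n}1.png",cv2.resize(im[y0:y0+120,x0:x0+160],None,fx=5,fy=5,interpolation=cv2.INTER_NEAREST)); print(x0,y0)
E
```

```text
[0.44563598 0.29240107 0.14726796] [ 0.76 -0.2   2.37 -0.68  0.57  1.14]
scene [456 263]
376 193
top [180 283]
100 213
```

View pics/scene1.png

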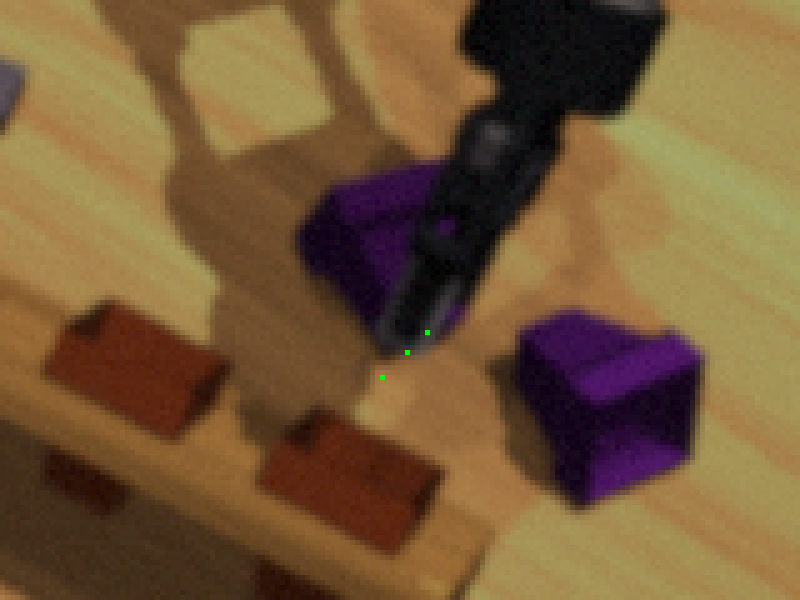

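View pics/top1.png

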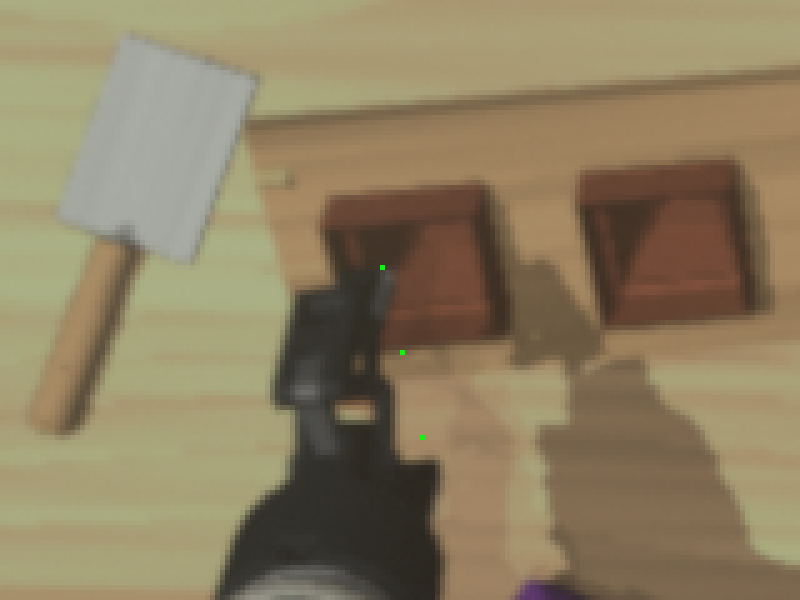

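```bash
python3 - <<'E'
from mv import *
p,R=cur(); s=bot.read_state(); print(s['time'],p,s['q'].round(3),s['joint_vel'].round(3),s['wrist_force'])
print(FAR+.075*n_, rel(p,R,FAR,Rrack), rel(FAR+.075*n_,Rrack,FAR,Rrack))
E
```

```text
4.45 [0.44690338 0.29334432 0.15038575] [ 0.756 -0.202  2.367 -0.681  0.57   1.14 ] [ 0.    -0.025 -0.012 -0.002 -0.001  0.008] [-0.03217102 -0.07953059  0.10960542]
[0.44581902 0.29512391 0.1494364 ] (array([ 0.104 ,  0.0179, -0.156 ]), array([0.0005, 0.0008, 0.0029])) (array([ 0.1067,  0.0134, -0.1536]), array([0., 0., 0.]))
```

Emit:
{"method": "play_rows", "body": {
  "motion": [
    [[0.04,0.009,-0.06],[0,0,0]],
    [[0.085,0.014,-0.122],[0,0,0]],
    [[0.085,0.014,-0.122],[0,0,0]],
    [[0.085,0.014,-0.122],[0,0,0]]
  ]
}}

```text
time: 4.95
tool_pos: [0.4807, 0.2998, 0.1027]
tcp_rot: [-1.477, -0.57, -0.384]
wrist_force: [0.4, 0.2, 0.7]
width: 0.997
```

```bash
python3 - <<'E'
from mv import *
n="top"
for n in ["scene","top"]:
    p,R=cur(); print(p, FAR+.015*n_, (p-FAR)@Rrack)
    im,D=cams.read_camera(n); cal=cams.calibration(n)
    np.savez(n+"2.npz",im=im,d=D)
    c=proj(cal,p)[0].astype(int); im=im[:,:,::-1].copy()
    y0=max(c[1]-70,0);x0=max(c[0]-80,0)
    cv2.imwrite(f"pics/{n}2.png",cv2.resize(im[y0:y0+120,x0:x0+160],None,fx=5,fy=5,interpolation=cv2.INTER_CUBIC)); print(x0,y0)
p,R=cur(); print(p, (p-FAR)@Rrack)
E
```

```text
[0.48070366 0.29984224 0.1026721 ] [0.4799638  0.29942478 0.10028728] [ 0.00201191 -0.01650257  0.00032172]
366 216
[0.48059231 0.30021339 0.10289672] [0.4799638  0.29942478 0.10028728] [ 0.00208824 -0.01672333  0.00070388]
102 196
[0.48045324 0.30042897 0.1028835 ] [ 0.0019897  -0.01677619  0.00093515]
```

View pics/scene2.png

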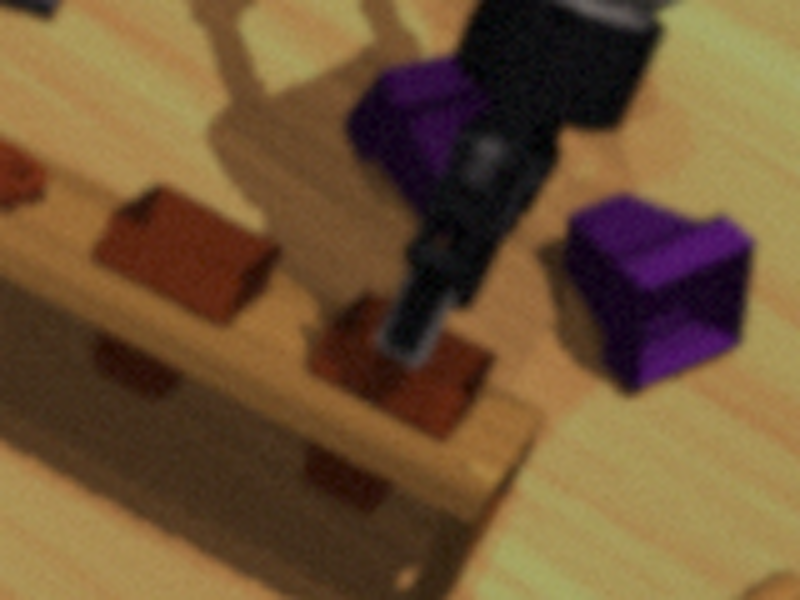

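View pics/top2.png

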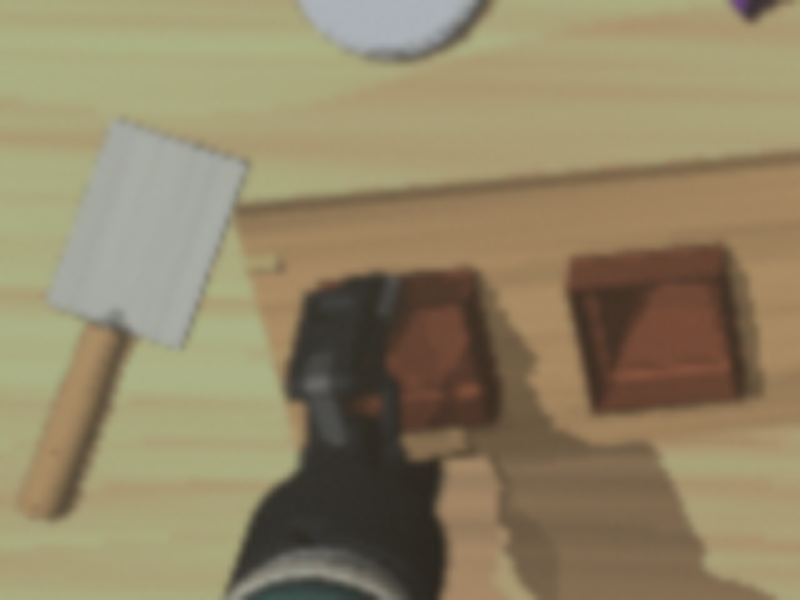

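```bash
python3 - <<'E'
from mv import *
d=-.0165*n_-.0015*sx-.0005*Rrack[:,2]
print(d/.4)
E
```

```text
[ 0.02058302  0.00133276 -0.03594093]
```

Emit:
{"method": "play_rows", "body": {
  "motion": [
    [[0.012,0.001,-0.02],[0,0,0]],
    [[0.021,0.001,-0.036],[0,0,0]],
    [[0.021,0.001,-0.036],[0,0,0]],
    [[0.021,0.001,-0.036],[0,0,0]]
  ]
}}

```text
time: 5.55
tool_pos: [0.488, 0.3005, 0.0861]
tcp_rot: [-1.478, -0.57, -0.38]
wrist_force: [0.1, -0.2, -0.6]
width: 1.004
```

```bash
python3 - <<'E'
from mv import *
p,R=cur(); s=bot.read_state(); print(p, (p-FAR)@Rrack, s['wrist_force'], (Ro.from_matrix(R@Rrack.T)).as_rotvec())
E
```

```text
[0.48802037 0.30053014 0.08609741] [-1.47800238e-03  1.28772339e-03  8.98402413e-05] [ 0.13449283 -0.17642448 -0.57676908] [-6.70372162e-04  4.93922123e-04 -3.70572016e-05]
```

Emit:
{"method": "play_rows", "body": {
  "motion": [
    [[0,0,0],[0,0,0]],
    [[0,0,0],[0,0,0]],
    [[0,0,0],[0,0,0]],
    [[0,0,0],[0,0,0]],
    [[0,0,0],[0,0,0]]
  ],
  "gripper": 0.6,
  "squeeze": 40
}}

```text
time: 6.18
tool_pos: [0.4892, 0.3013, 0.088]
tcp_rot: [-1.476, -0.572, -0.383]
wrist_force: [-1.0, -0.9, 5.5]
width: 0.748
```

```bash
python3 - <<'E'
from mv import *
p,R=cur(); s=bot.read_state(); print(p, (p-FAR)@Rrack, s['wrist_force'], s['width'],s['joint_vel'].round(3))
im,D=cams.read_camera("scene"); cal=cams.calibration("scene")
p,R=cur(); print((p-FAR)@Rrack)
cv2.imwrite("pics/scene3.png",cv2.resize(im[200:320,366:526,::-1],None,fx=5,fy=5,interpolation=cv2.INTER_CUBIC))
E
```

```text
[0.48916127 0.30127276 0.08804962] [0.000645   0.00039106 0.00068406] [-0.9991949  -0.8939227   5.47141197] 0.7479547449659937 [-0.001 -0.     0.    -0.001  0.    -0.   ]
[0.00065639 0.00038065 0.00068461]
```

View pics/scene3.png

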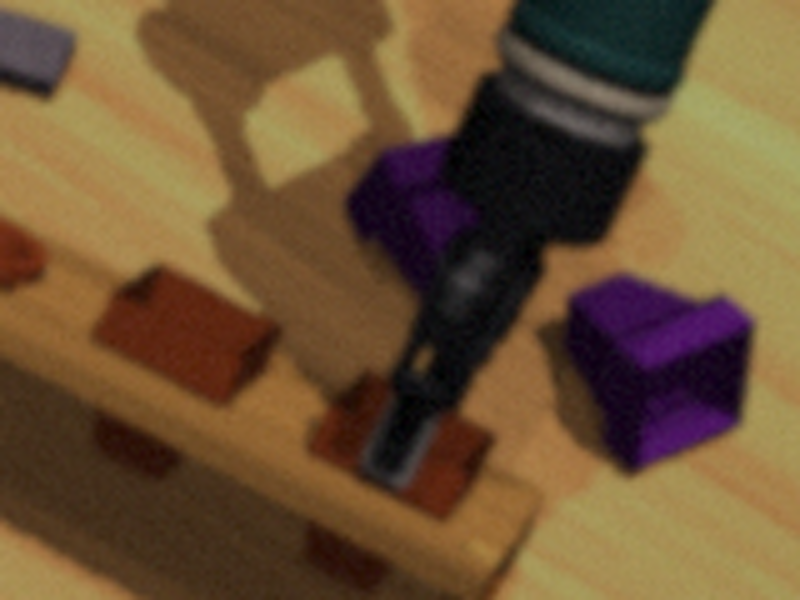

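Emit:
{"method": "play_rows", "body": {
  "motion": [
    [[-0.007,-0.001,0.01],[0,0,0]],
    [[-0.021,-0.0027,0.031],[0,0,0]],
    [[-0.05,-0.0063,0.072],[0,0,0]],
    [[-0.09,-0.0113,0.13],[0,0,0]],
    [[-0.128,-0.016,0.184],[0,0,0]],
    [[-0.15,-0.019,0.3],[0,0,0]],
    [[-0.15,-0.019,0.4],[0,0,0]],
    [[-0.15,-0.019,0.4],[0,0,0]]
  ]
}}

```text
time: 7.22
tool_pos: [0.4289, 0.2947, 0.2511]
tcp_rot: [-1.471, -0.573, -0.385]
wrist_force: [0.1, 0.7, -2.0]
width: 0.745
```

```bash
python3 - <<'E'
from mv import *
p,R=cur(); s=bot.read_state(); print(p, s['wrist_force'], s['width'],s['q'].round(3))
c=FAR-.0015*n_-.0015*sx-.0005*Rrack[:,2]+np.array([-.06,-.0076,.16])
print(c)
# upright keeping ledge centre; go to LOW xy high
print(rel(c,Rrack,[LOW[0],LOW[1],.045+.024+.052+.11],Rdown(YL)))
print(rel(c,R,[LOW[0],LOW[1],.045+.024+.052+.11],Rdown(YL)))
im,D=cams.read_camera("scene")
cv2.imwrite("pics/scene4.png",im[:,:,::-1])
E
```

```text
[0.42889166 0.29468573 0.25107207] [ 0.12143643  0.72655872 -2.00443562] 0.7445929224234553 [ 0.792 -0.357  2.28  -0.527  0.78   0.964]
[0.42819701 0.29235788 0.24591091]
(array([ 0.2788, -1.4271, -0.0373]), array([-0.1398,  0.7655,  0.1365]))
(array([ 0.2788, -1.4271, -0.0373]), array([-0.1476,  0.7712,  0.1375]))
```

View pics/scene4.png

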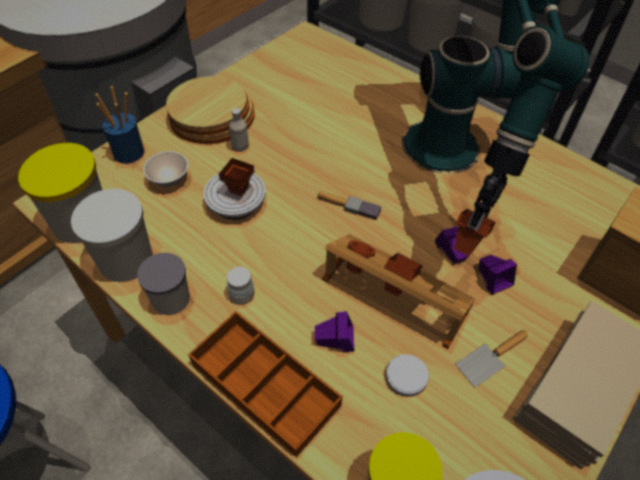

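Emit:
{"method": "play_rows", "body": {
  "motion": [
    [[0.02,-0.06,0.05],[-0.02,0.1,0.02]],
    [[0.06,-0.18,0.1],[-0.05,0.26,0.05]],
    [[0.1,-0.32,0.12],[-0.08,0.43,0.08]],
    [[0.16,-0.46,0.12],[-0.11,0.6,0.11]],
    [[0.2,-0.6,0.12],[-0.14,0.766,0.137]],
    [[0.24,-0.74,0.12],[-0.14,0.766,0.137]],
    [[0.27,-0.87,0.12],[-0.14,0.766,0.137]],
    [[0.28,-0.96,0.12],[-0.14,0.766,0.137]],
    [[0.28,-1,0.12],[-0.14,0.766,0.137]]
  ]
}}

```text
time: 8.4
tool_pos: [0.5388, -0.1085, 0.2912]
tcp_rot: [-1.561, -0.179, 0.188]
wrist_force: [-0.6, 1.2, -0.4]
width: 0.747
```

Emit:
{"method": "play_rows", "body": {
  "motion": [
    [[0,-0.08,0],[0,0,0]],
    [[0,-0.2,0],[0,0,0]],
    [[0,-0.32,-0.02],[0,0,0]],
    [[0,-0.4,-0.06],[0,0,0]],
    [[0,-0.427,-0.08],[0,0,0]],
    [[0,-0.427,-0.08],[0,0,0]],
    [[0,-0.427,-0.08],[0,0,0]]
  ]
}}

```text
time: 9.28
tool_pos: [0.5404, -0.2764, 0.2626]
tcp_rot: [-1.562, -0.186, 0.187]
wrist_force: [0.1, 0.6, -1.3]
width: 0.747
```

```bash
python3 - <<'E'
from mv import *
p,R=cur(); s=bot.read_state(); print(p, s['wrist_force'], s['width'],s['q'].round(3),s['joint_vel'].round(3))
print((R.T@Rdown(YL)).round(3))
for n in ["scene","top"]:
    im,D=cams.read_camera(n)
    np.savez(n+"5.npz",im=im,d=D); cal=cams.calibration(n); np.save(n+"P5.npy",unproj(cal,D))
    c=proj(cal,LOW+[0,0,.08])[0].astype(int)
    y0=max(c[1]-70,0);x0=max(c[0]-80,0)
    cv2.imwrite(f"pics/{n}5.png",cv2.resize(im[y0:y0+120,x0:x0+160,::-1],None,fx=5,fy=5,interpolation=cv2.INTER_CUBIC))
p,R=cur();print(p)
print((R.T@Rdown(YL)).round(3))
E
```

```text
[ 0.54039147 -0.27638135  0.26260582] [ 0.0911104   0.57381878 -1.33015567] 0.7465353816164163 [-0.514  0.119  1.718  0.     1.306 -0.752] [ 0.004 -0.009 -0.011 -0.003 -0.001 -0.002]
[[ 1.     0.     0.002]
 [-0.     1.     0.001]
 [-0.002 -0.001  1.   ]]
[ 0.54073648 -0.2766138   0.2632988 ]
[[ 1.    -0.001  0.002]
 [ 0.001  1.    -0.001]
 [-0.002  0.001  1.   ]]
```

View pics/scene5.png

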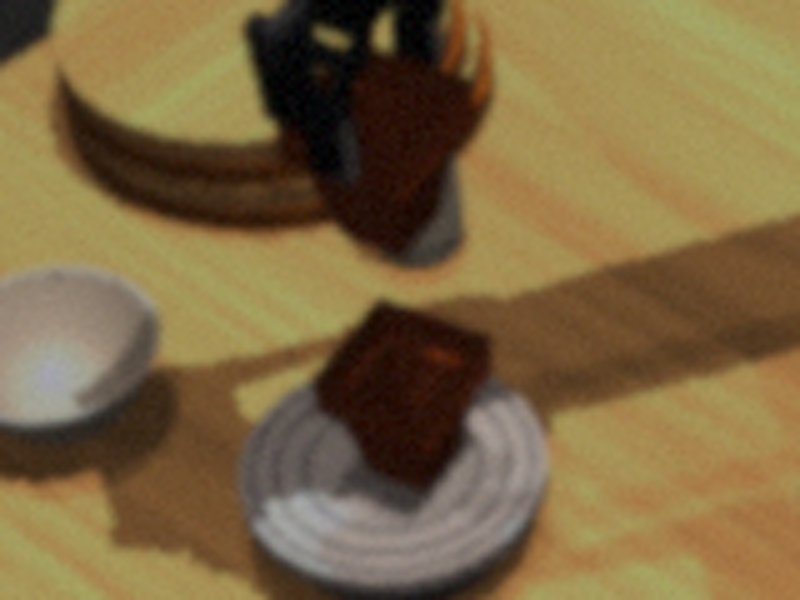

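View pics/top5.png

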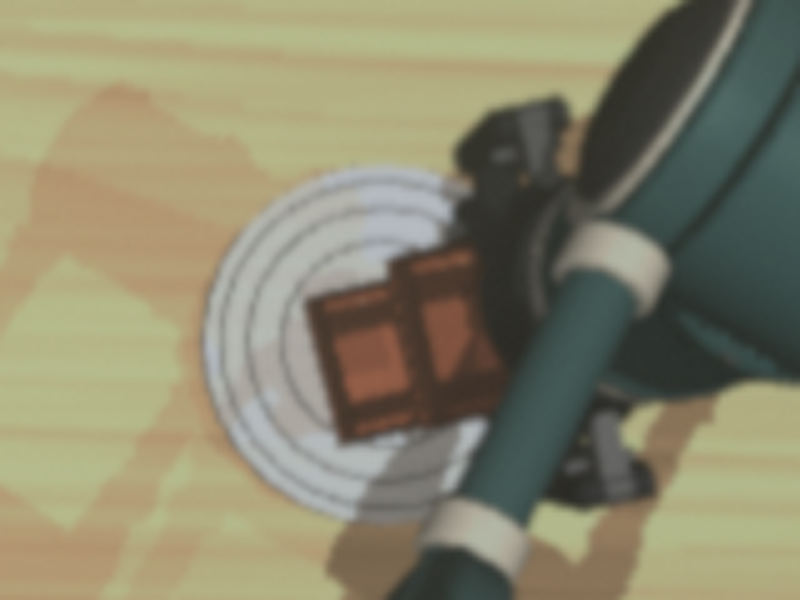

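```bash
cat > f5.py <<'E'
from mv import *
import sys
tag=sys.argv[1]; zh=float(sys.argv[2]) # expected held origin z
LZ=float(sys.argv[3]) if len(sys.argv)>3 else .045
def load(n):
    z=np.load(f"{n}{tag}.npz"); P=unproj(cams.calibration(n),z['d']); im=z['im'].astype(float)
    red=(im[...,0]>1.6*im[...,1])&(im[...,0]>1.6*im[...,2])&(z['d']>0)
    return P[red]
def full(x): return Ro.from_euler('zxy',[x[2],x[4],x[5]]).as_matrix() if 0 else (Ro.from_euler('xy',[x[4],x[5]])*Ro.from_euler('z',x[2])).as_matrix(),np.array([x[0],x[1],x[3]])
for sets in (["scene"],["top"],["scene","top"]):
    P=np.concatenate([load(n) for n in sets])
    S=near(P,LOW+[0,0,LZ-.045+.04],.06,LZ+.01); S=S[S[:,2]<LZ+.085]
    x,n,e=fit(S,POT,up(LZ),[LOW[0],LOW[1],YL]); print(sets,"low",x.round(4),n,e.round(4))
    c=cur()[0]
    S=near(P,[c[0],c[1],zh+.045],.065); S=S[S[:,2]>max(LZ+.09,zh-.01)]
    x,n,e=fit(S,POT,full,[c[0],c[1],YL,zh,0,0],cut=.012); print("   held",x.round(4),n,e.round(4))
    u=lambda q:(Ro.from_euler('z',q[2]).as_matrix(),np.array([q[0],q[1],q[3]]))
    x,n,e=fit(S,POT,u,[c[0],c[1],YL,zh],cut=.012); print("   held upright",x.round(4),n,e.round(4))
E
python3 f5.py 5 .21
```

```text
['scene'] low [ 0.5405 -0.2778  0.2483] 780 0.0012
   held [ 0.5374 -0.2766  0.236   0.2116 -0.0164  0.0302] 811 0.0017
   held upright [ 0.539  -0.2758  0.2352  0.2113] 807 0.0016
['top'] low [ 0.5397 -0.2785  0.236 ] 0 nan
   held [ 0.5407 -0.2766  0.236   0.21    0.      0.    ] 0 nan
   held upright [ 0.5407 -0.2766  0.236   0.21  ] 0 nan
['scene', 'top'] low [ 0.5405 -0.2778  0.2483] 780 0.0012
   held [ 0.5374 -0.2766  0.236   0.2116 -0.0164  0.0302] 811 0.0017
   held upright [ 0.539  -0.2758  0.2352  0.2113] 807 0.0016
  return _methods._mean(a, axis=axis, dtype=dtype,
  ret = ret.dtype.type(ret / rcount)
```

```bash
sed -i 's/1.6\*/(1.6 if n=="scene" else 1.35)*/g' f5.py; python3 f5.py 5 .21
```

```text
['scene'] low [ 0.5405 -0.2778  0.2483] 780 0.0012
   held [ 0.5374 -0.2766  0.236   0.2116 -0.0164  0.0302] 811 0.0017
   held upright [ 0.539  -0.2758  0.2352  0.2113] 807 0.0016
['top'] low [ 0.5399 -0.2796  0.2589] 90 0.002
   held [ 0.5385 -0.2754  0.2446  0.2101  0.0224 -0.0254] 250 0.0017
   held upright [ 0.5378 -0.2768  0.2198  0.2101] 250 0.0017
['scene', 'top'] low [ 0.54   -0.2779  0.2553] 870 0.0013
   held [ 0.5373 -0.276   0.244   0.2104 -0.0015  0.0282] 1057 0.0016
   held upright [ 0.5388 -0.276   0.2394  0.2104] 1055 0.0016
```

Emit:
{"method": "play_rows", "body": {
  "motion": [
    [[0.0025,-0.005,-0.03],[0,0,0]],
    [[0.0025,-0.005,-0.09],[0,0,0]],
    [[0.0025,-0.005,-0.15],[0,0,0]],
    [[0.0025,-0.005,-0.21],[0,0,0]],
    [[0.0025,-0.005,-0.26],[0,0,0]],
    [[0.0025,-0.005,-0.29],[0,0,0]],
    [[0.0025,-0.005,-0.3],[0,0,0]],
    [[0.0025,-0.005,-0.3],[0,0,0]]
  ]
}}

```text
time: 10.38
tool_pos: [0.5415, -0.28, 0.1428]
tcp_rot: [-1.563, -0.186, 0.186]
wrist_force: [-0.7, -0.8, -1.9]
width: 0.747
```

```bash
cat > look.py <<'E'
from mv import *
import sys
tag=sys.argv[1]
p,R=cur(); s=bot.read_state(); print(s['time'],p, s['wrist_force'].round(2), s['torque'].round(3),s['width'],s['joint_vel'].round(3), "tooly",R[:,1].round(4),"ang",np.arctan2(R[1,0],R[0,0]))
for n in ["scene","top"]:
    im,D=cams.read_camera(n)
    np.savez(n+tag+".npz",im=im,d=D); cal=cams.calibration(n)
    c=proj(cal,LOW+[0,0,.08])[0].astype(int)
    y0=max(c[1]-70,0);x0=max(c[0]-80,0)
    cv2.imwrite(f"pics/{n}{tag}.png",cv2.resize(im[y0:y0+120,x0:x0+160,::-1],None,fx=5,fy=5,interpolation=cv2.INTER_CUBIC))
E
python3 look.py 6; python3 f5.py 6 .09
```

```text
10.375 [ 0.54149691 -0.27996594  0.14280984] [-0.67 -0.76 -1.93] [-0.039 -0.052 -0.026] 0.746692589860791 [-0.001 -0.009 -0.012 -0.001  0.004 -0.   ] tooly [ 2.e-04 -6.e-04 -1.e+00] ang 0.23644399932531038
['scene'] low [ 0.5407 -0.2804  0.3353] 574 0.0043
   held [ 0.5362 -0.2792  0.2644  0.0915 -0.012   0.0636] 393 0.0015
   held upright [ 0.5403 -0.2786  0.247   0.0919] 393 0.0016
['top'] low [ 0.5382 -0.307   0.4369] 131 0.0031
   held [ 0.5435 -0.2803  0.2558  0.0904  0.0094 -0.0881] 53 0.0007
   held upright [ 0.539  -0.2806  0.2465  0.0905] 53 0.0009
['scene', 'top'] low [ 0.5407 -0.2813  0.3405] 661 0.0058
   held [ 0.5376 -0.2822  0.2487  0.0924 -0.0501  0.0373] 446 0.0015
   held upright [ 0.5401 -0.2787  0.2498  0.0922] 446 0.0016
```

View pics/scene6.png

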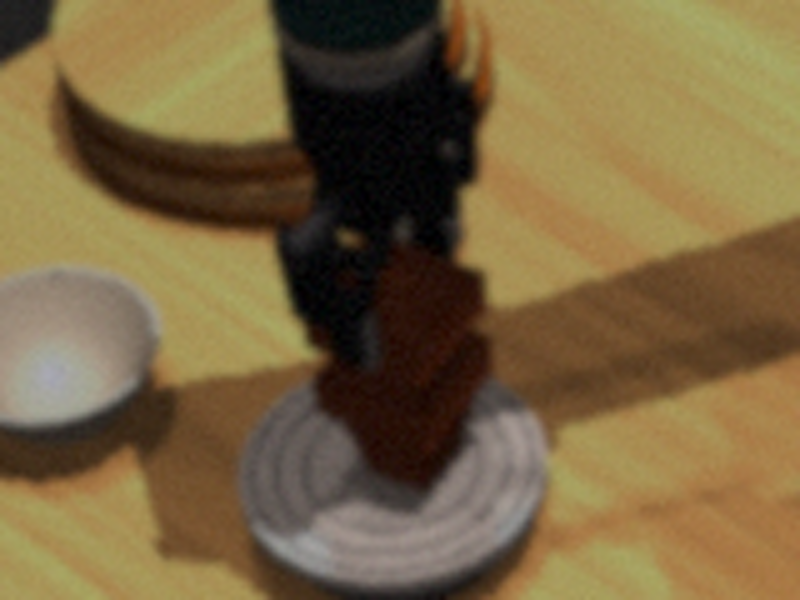

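Emit:
{"method": "play_rows", "body": {
  "motion": [
    [[0,0,-0.012],[0,0,0]],
    [[0,0,-0.027],[0,0,0]],
    [[0,0,-0.039],[0,0,0]],
    [[0,0,-0.045],[0,0,0]],
    [[0,0,-0.045],[0,0,0]]
  ]
}}

```text
time: 11.1
tool_pos: [0.541, -0.2797, 0.124]
tcp_rot: [-1.563, -0.185, 0.186]
wrist_force: [-1.0, 0.2, -1.0]
width: 0.744
```

Emit:
{"method": "play_rows", "body": {
  "motion": [
    [[0,0,-0.003],[0,0,0]],
    [[0,0,-0.006],[0,0,0]],
    [[0,0,-0.006],[0,0,0]]
  ]
}}

```text
time: 11.48
tool_pos: [0.5411, -0.2798, 0.122]
tcp_rot: [-1.563, -0.185, 0.186]
wrist_force: [-0.3, -0.1, -0.2]
width: 0.747
```

Emit:
{"method": "play_rows", "body": {
  "motion": [
    [[0,0,-0.0025],[0,0,0]],
    [[0,0,-0.005],[0,0,0]],
    [[0,0,-0.005],[0,0,0]]
  ]
}}

```text
time: 11.85
tool_pos: [0.5415, -0.28, 0.1219]
tcp_rot: [-1.564, -0.186, 0.185]
wrist_force: [-3.5, 2.1, 7.3]
width: 0.746
```

Emit:
{"method": "play_rows", "body": {
  "motion": [
    [[0,0,-0.0015],[0,0,0]],
    [[0,0,-0.002],[0,0,0]],
    [[0,0,-0.002],[0,0,0]]
  ]
}}

```text
time: 12.22
tool_pos: [0.5415, -0.28, 0.1218]
tcp_rot: [-1.564, -0.186, 0.185]
wrist_force: [-4.5, 2.9, 10.8]
width: 0.748
```

```bash
python3 look.py 7; python3 f5.py 7 .069
```

```text
12.225 [ 0.54150105 -0.28002415  0.12182283] [-4.52  2.89 10.79] [ 0.498  0.912 -0.045] 0.7477656114020501 [ 0.001 -0.002 -0.002  0.     0.    -0.001] tooly [ 5.e-04 -9.e-04 -1.e+00] ang 0.2364117956549396
['scene'] low [ 0.5419 -0.2754  0.2817] 581 0.0027
   held [ 0.5525 -0.2804  0.2725  0.0827 -0.0388 -0.1842] 170 0.0026
   held upright [ 0.5408 -0.2781  0.2507  0.0841] 171 0.0029
['top'] low [ 0.5412 -0.2973  0.3945] 142 0.0039
   held [ 0.538  -0.2731  0.2459  0.0674  0.0932  0.0291] 7 0.0
   held upright [ 0.5399 -0.28    0.2272  0.0699] 7 0.0001
['scene', 'top'] low [ 0.5424 -0.2777  0.288 ] 714 0.0048
   held [ 0.5514 -0.2787  0.2662  0.0824 -0.0103 -0.1665] 177 0.0026
   held upright [ 0.5408 -0.2782  0.2529  0.0841] 178 0.0028
```

View pics/scene7.png

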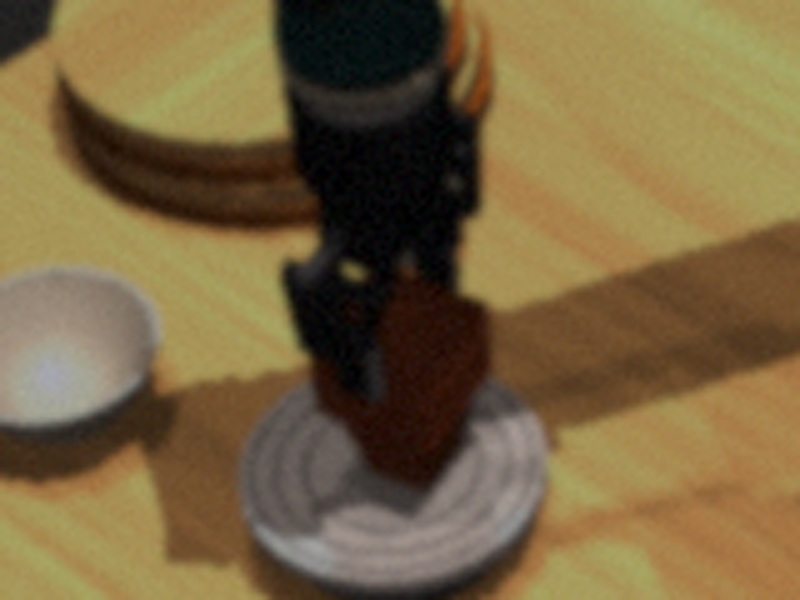

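View pics/top7.png

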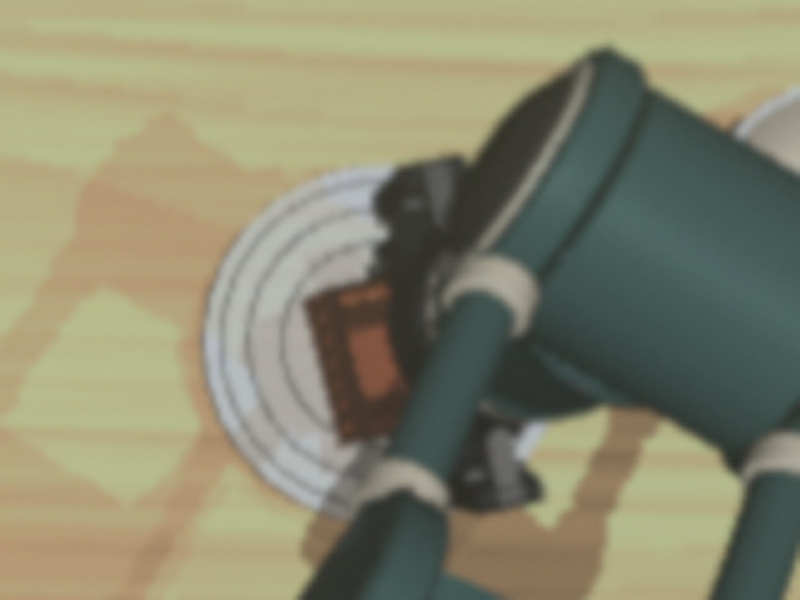

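Emit:
{"method": "play_rows", "body": {
  "motion": [
    [[0,0,0],[0,0,0]],
    [[0,0,0],[0,0,0]],
    [[0,0,0],[0,0,0]],
    [[0,0,0],[0,0,0]]
  ]
}}

```text
time: 12.82
tool_pos: [0.5415, -0.28, 0.1218]
tcp_rot: [-1.564, -0.186, 0.185]
wrist_force: [-4.7, 1.9, 10.6]
width: 0.743
```

```bash
cat > f6.py <<'E'
# fit upper pot in a stack: only bands visible. args tag zlow_guess
from mv import *
import sys
tag=sys.argv[1]; k=int(sys.argv[2])  # k nested
def load(n):
    z=np.load(f"{n}{tag}.npz"); P=unproj(cams.calibration(n),z['d']); im=z['im'].astype(float)
    f=1.6 if n=="scene" else 1.35
    red=(im[...,0]>f*im[...,1])&(im[...,0]>f*im[...,2])&(z['d']>0)
    return P[red]
T=np.concatenate([POT]+[POT[:]+np.array([0,0,.024*i]) for i in range(1,k+1)])
for sets in (["scene"],["top"],["scene","top"]):
    P=np.concatenate([load(n) for n in sets])
    S=near(P,LOW+[0,0,.05],.085,.05)
    u=lambda q:(Ro.from_euler('z',q[2]).as_matrix(),np.array([q[0],q[1],q[3]]))
    x,n,e=fit(S,T,u,[LOW[0],LOW[1],YL,.045],cut=.012); print(sets,"stack",x.round(4),n,e.round(4))
    zt=.045+.024*k
    S2=S[S[:,2]>zt+.054]
    def full(x): return (Ro.from_euler('xy',[x[4],x[5]])*Ro.from_euler('z',x[2])).as_matrix(),np.array([x[0],x[1],x[3]])
    x,n,e=fit(S2,POT,full,[x[0],x[1],x[2],zt,0,0],cut=.012); print("   top pot",x.round(4),n,e.round(4))
    x,n,e=fit(S2,POT,u,[x[0],x[1],x[2],zt],cut=.012); print("   top pot upr",x.round(4),n,e.round(4))
    S3=S[S[:,2]<zt+.048]
    if k==1:
        x,n,e=fit(S3,POT,up(.045),[x[0],x[1],x[2]],cut=.012); print("   low",x.round(4),n,e.round(4))
    print("   rim z", np.percentile(S[:,2],[95,98]).round(4))
E
python3 f6.py 7 1; python3 -c "
from workcell import bot;s=bot.read_state();print(s['wrist_force'],s['tool_pos'],s['time'])"
```

```text
['scene'] stack [ 0.5405 -0.278   0.2454  0.048 ] 834 0.0017
   top pot [ 0.5417 -0.2787  0.2495  0.0734 -0.0072 -0.0157] 330 0.0023
   top pot upr [ 0.541  -0.2784  0.23    0.0731] 330 0.0023
   low [ 0.5419 -0.2755  0.2935] 417 0.0018
   rim z [0.1447 0.1476]
['top'] stack [ 0.5392 -0.2794  0.272   0.0446] 158 0.0021
   top pot [ 0.5338 -0.282   0.2216  0.0751 -0.0336  0.0821] 32 0.0007
   top pot upr [ 0.5359 -0.2808  0.2181  0.07  ] 32 0.0008
   low [ 0.5388 -0.2983  0.4562] 120 0.0032
   rim z [0.1326 0.1419]
['scene', 'top'] stack [ 0.5402 -0.2782  0.2527  0.0456] 989 0.0018
   top pot [ 0.5406 -0.2791  0.2513  0.0733 -0.011  -0.0033] 361 0.0022
   top pot upr [ 0.5404 -0.2784  0.2537  0.0733] 361 0.0022
   low [ 0.5433 -0.2792  0.3035] 498 0.0038
   rim z [0.1443 0.1474]
[-4.7070271   1.91465879 10.58351742] [ 0.54150067 -0.27999598  0.12183604] 12.825
```

Emit:
{"method": "play_rows", "body": {
  "motion": [
    [[0,0,0.003],[0,0,0]],
    [[0,0,0.0055],[0,0,0]],
    [[0,0,0.0055],[0,0,0]]
  ]
}}

```text
time: 13.2
tool_pos: [0.5414, -0.2798, 0.1218]
tcp_rot: [-1.563, -0.186, 0.186]
wrist_force: [-1.4, 1.0, 4.0]
width: 0.742
```

Emit:
{"method": "play_rows", "body": {
  "motion": [
    [[0,0,0],[0,0,0]],
    [[0,0,0],[0,0,0]],
    [[0,0,0],[0,0,0]],
    [[0,0,0],[0,0,0]]
  ],
  "gripper": 0
}}

```text
time: 13.7
tool_pos: [0.5412, -0.2798, 0.1213]
tcp_rot: [-1.563, -0.185, 0.186]
wrist_force: [-0.3, 0.2, -0.3]
width: 1.003
```

```bash
python3 - <<'E'
from mv import *
p,R=cur(); print(p)
c=np.array([.5412,-.2798,.1213])
t=MID+.075*n_
print(t,rel(c,R,t,Rrack),rel(c,Rdown(YL),t,Rrack))
E
```

```text
[ 0.54115544 -0.2798027   0.12127677]
[0.45931902 0.19112391 0.1494364 ] (array([-0.2047,  1.1773,  0.0703]), array([ 0.1402, -0.7662, -0.1369])) (array([-0.2047,  1.1773,  0.0703]), array([ 0.1398, -0.7655, -0.1365]))
```

Emit:
{"method": "play_rows", "body": {
  "motion": [
    [[0,0,0.05],[0,0,0]],
    [[0,0,0.2],[0,0,0]],
    [[0,0,0.35],[0,0,0]],
    [[-0.05,0.15,0.45],[0,0,0]],
    [[-0.1,0.3,0.45],[0.05,-0.2,-0.05]],
    [[-0.15,0.45,0.45],[0.09,-0.4,-0.09]],
    [[-0.2,0.6,0.45],[0.14,-0.6,-0.137]],
    [[-0.2,0.75,0.45],[0.14,-0.766,-0.137]],
    [[-0.2,0.9,0.45],[0.14,-0.766,-0.137]],
    [[-0.2,1,0.45],[0.14,-0.766,-0.137]]
  ]
}}

```text
time: 14.95
tool_pos: [0.4603, 0.1212, 0.304]
tcp_rot: [-1.476, -0.573, -0.386]
wrist_force: [1.5, 0.3, -0.3]
width: 0.999
```

```bash
python3 look.py 8; python3 f6.py 8 1; python3 - <<'E'
from mv import *
p,R=cur(); t=MID+.075*n_; print(rel(p,R,t,Rrack))
c=np.array([.5412,-.2798,.1213])+.4*np.array([-.2,1,.45]); print(c,rel(c,Rrack,t,Rrack))
E
```

```text
14.95 [0.46026076 0.12121189 0.30401314] [ 1.48  0.3  -0.31] [-0.025  0.226 -0.001] 0.998971714534758 [ 1.616  0.31  -0.166 -1.275 -0.112  2.18 ] tooly [ 0.5737  0.0719 -0.8159] ang 0.12378688438717396
['scene'] stack [ 0.54   -0.2781  0.2404  0.0484] 1004 0.0011
   top pot [ 0.5399 -0.2798  0.2378  0.0728 -0.025  -0.0059] 479 0.0011
   top pot upr [ 0.5396 -0.2788  0.2377  0.0732] 479 0.0011
   low [ 0.5415 -0.2746  0.2785] 410 0.0019
   rim z [0.1436 0.1454]
['top'] stack [ 0.5389 -0.2758  0.2539  0.0455] 446 0.0017
   top pot [ 0.5352 -0.272   0.255   0.0748  0.0794  0.0588] 165 0.0008
   top pot upr [ 0.5391 -0.2765  0.2355  0.0731] 165 0.001
   low [ 0.5323 -0.2629 -0.2789] 213 0.0053
   rim z [0.1305 0.1412]
['scene', 'top'] stack [ 0.5393 -0.2764  0.2468  0.0457] 1450 0.0013
   top pot [ 0.5378 -0.2751  0.2397  0.0733  0.0258  0.0203] 644 0.0011
   top pot upr [ 0.5391 -0.277   0.248   0.0729] 644 0.0011
   low [ 0.541  -0.2715  0.274 ] 590 0.0039
   rim z [0.1431 0.1452]
(array([-0.0007,  0.1574, -0.3866]), array([-0.0034,  0.0048, -0.0176]))
[0.4612 0.1202 0.3013] (array([-0.0047,  0.1773, -0.3797]), array([0., 0., 0.]))
```

View pics/scene8.png

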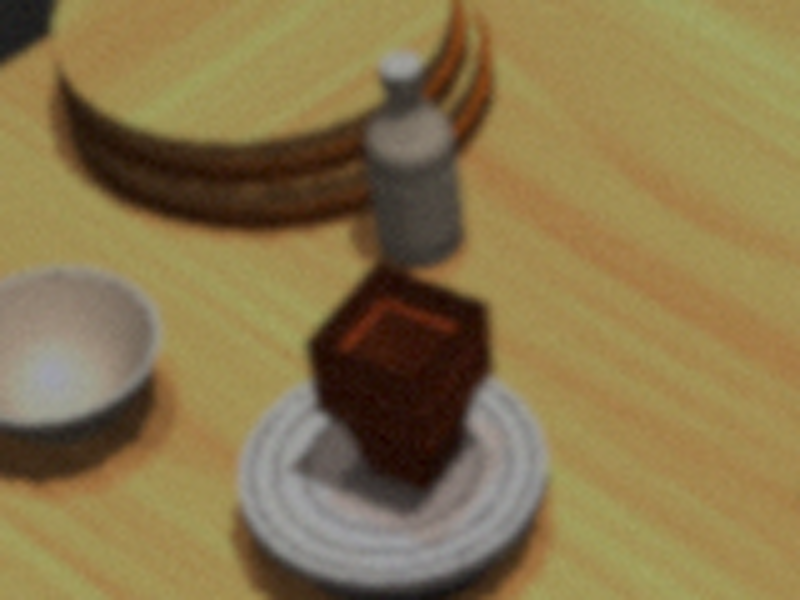

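View pics/top8.png

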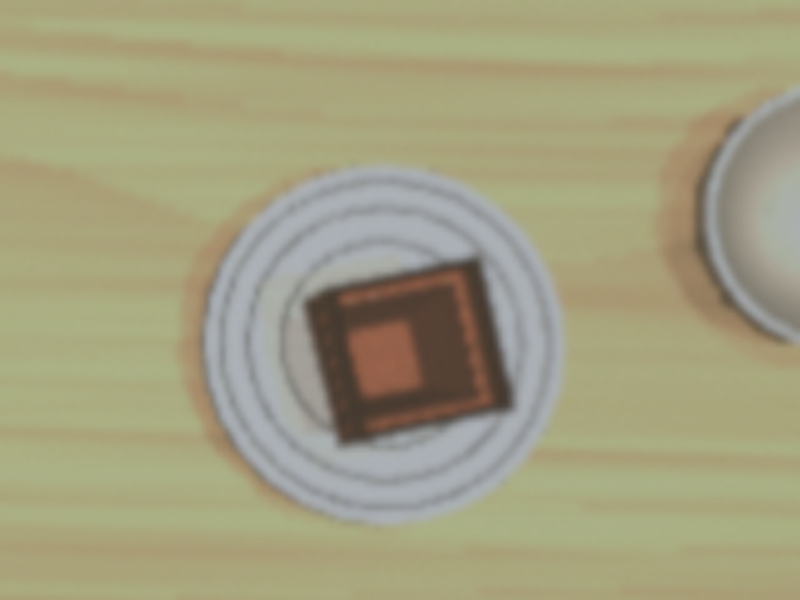

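```bash
cat > f7.py <<'E'
from mv import *
def load(n,tag):
    z=np.load(f"{n}{tag}.npz"); P=unproj(cams.calibration(n),z['d']); im=z['im'].astype(float)
    f=1.6 if n=="scene" else 1.35
    return P[(im[...,0]>f*im[...,1])&(im[...,0]>f*im[...,2])&(z['d']>0)],P.reshape(-1,3)
u=lambda q:(Ro.from_euler('z',q[2]).as_matrix(),np.array([q[0],q[1],q[3]]))
for n in ("scene","top"):
    for tag,z0 in (("0",.045),("8",.069)):
        A,B=load(n,tag)
        for nm,P in(("red",A),("all",B)):
            S=near(P,[LOW[0],LOW[1],z0+.06],.06,z0+.054)
            x,m,e=fit(S,POT,u,[LOW[0],LOW[1],YL,z0],cut=.012)
            R,t=u(x);Q=(S-[.5397,-.2782,0])@R; rr=np.abs(Q[:,:2]).max(1)
            top=S[(rr>.0292)&(rr<.0315)&(S[:,2]>z0+.065)]
            print(n,tag,nm,x.round(4),m,e.round(4),"z-z0",round(x[3]-z0,4),"rim",len(top),np.median(top[:,2]).round(4)-z0-.076)
        # wheel top around
        w=B[(np.linalg.norm(B[:,:2]-[.548,-.289],axis=1)<.078)&(B[:,2]<.055)&(B[:,2]>.035)]; print("  wheel z",np.median(w[:,2]),len(w))
E
python3 f7.py
```

```text
scene 0 red [ 0.54   -0.2779  0.2139  0.0489] 436 0.0011 z-z0 0.0039 rim 98 -0.005199999999999996
scene 0 all [ 0.5397 -0.2782  0.2315  0.0487] 509 0.0011 z-z0 0.0037 rim 125 -0.004199999999999995
  wheel z 0.04428595335033609 1523
scene 8 red [ 0.5395 -0.2782  0.239   0.0731] 479 0.0011 z-z0 0.0041 rim 115 -0.005100000000000007
scene 8 all [ 0.5395 -0.2783  0.2402  0.0731] 547 0.0011 z-z0 0.0041 rim 138 -0.0039000000000000007
  wheel z 0.04412407600135182 1533
top 0 red [ 0.5394 -0.2769  0.2597  0.0487] 158 0.0012 z-z0 0.0037 rim 1 -0.010099999999999998
top 0 all [ 0.54   -0.2787  0.2145  0.0489] 462 0.0011 z-z0 0.0039 rim 141 -0.0011999999999999927
  wheel z 0.04509781426227907 3029
top 8 red [ 0.5399 -0.2791  0.225   0.0736] 165 0.001 z-z0 0.0046 rim 0 nan
top 8 all [ 0.5401 -0.2797  0.2352  0.0735] 493 0.0009 z-z0 0.0045 rim 183 -0.0013000000000000095
  wheel z 0.04484900430316718 2724
  return _methods._mean(a, axis=axis, dtype=dtype,
  ret = ret.dtype.type(ret / rcount)
```

Emit:
{"method": "play_rows", "body": {
  "motion": [
    [[-0.005,0.14,-0.1],[0,0,0]],
    [[-0.005,0.177,-0.25],[0,0,0]],
    [[-0.005,0.177,-0.36],[0,0,0]],
    [[-0.005,0.177,-0.38],[0,0,0]],
    [[0.035,0.182,-0.44],[0,0,0]],
    [[0.08,0.191,-0.503],[0,0,0]],
    [[0.08,0.191,-0.503],[0,0,0]],
    [[0.08,0.191,-0.503],[0,0,0]]
  ]
}}

```text
time: 16.05
tool_pos: [0.4947, 0.1962, 0.1027]
tcp_rot: [-1.477, -0.571, -0.384]
wrist_force: [-0.4, -0.3, 0.5]
width: 0.998
```

```bash
python3 - <<'E'
from mv import *
p,R=cur(); print((p-MID)@Rrack,(Ro.from_matrix(R@Rrack.T)).as_rotvec())
im,D=cams.read_camera("scene"); np.savez("scene9.npz",im=im,d=D)
p,R=cur(); s=bot.read_state();print((p-MID)@Rrack,s['joint_vel'].round(3))
cv2.imwrite("pics/scene9.png",cv2.resize(im[200:320,326:486,::-1],None,fx=5,fy=5,interpolation=cv2.INTER_CUBIC))
# current pos of mid pot check
print(rel(p,R,MID-.0010*n_,Rrack))
E
```

```text
[ 0.00248684 -0.0162078   0.0006243 ] [ 0.0006288  -0.00282727 -0.00178235]
[ 0.00244289 -0.01638346  0.00086858] [ 0.007 -0.005  0.009 -0.008 -0.007  0.008]
(array([ 0.02  ,  0.0003, -0.0391]), array([-0.0013,  0.0041,  0.0017]))
```

View pics/scene9.png

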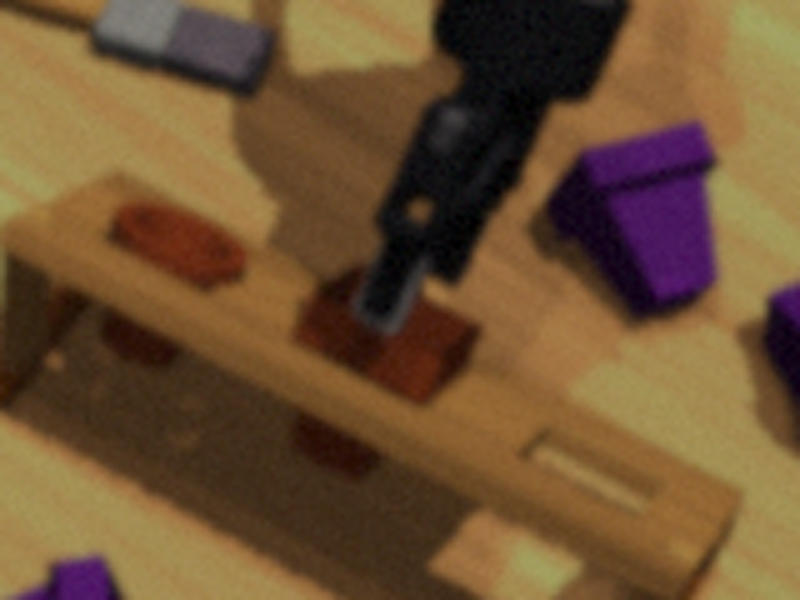

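Emit:
{"method": "play_rows", "body": {
  "motion": [
    [[0.012,0.001,-0.02],[0,0,0]],
    [[0.021,0.001,-0.036],[0,0,0]],
    [[0.021,0.001,-0.036],[0,0,0]],
    [[0.021,0.001,-0.036],[0,0,0]]
  ]
}}

```text
time: 16.6
tool_pos: [0.5014, 0.1968, 0.0856]
tcp_rot: [-1.478, -0.569, -0.38]
wrist_force: [-0.5, 0.8, 0.3]
width: 1.0
```

Emit:
{"method": "play_rows", "body": {
  "motion": [
    [[0,0,0],[0,0,0]],
    [[0,0,0],[0,0,0]],
    [[0,0,0],[0,0,0]],
    [[0,0,0],[0,0,0]],
    [[0,0,0],[0,0,0]]
  ],
  "gripper": 0.6,
  "squeeze": 40
}}

```text
time: 17.23
tool_pos: [0.5025, 0.1975, 0.0873]
tcp_rot: [-1.476, -0.572, -0.382]
wrist_force: [-2.7, -0.5, 6.2]
width: 0.746
```

```bash
python3 - <<'E'
from mv import *
p,R=cur(); print((p-MID)@Rrack,p,(Ro.from_matrix(R@Rrack.T)).as_rotvec())
E
```

```text
[0.00015064 0.00095142 0.00093651] [0.50254683 0.19751279 0.08730705] [ 0.00084949 -0.00239123  0.00031585]
```

Emit:
{"method": "play_rows", "body": {
  "motion": [
    [[-0.007,-0.001,0.01],[0,0,0]],
    [[-0.021,-0.0027,0.031],[0,0,0]],
    [[-0.05,-0.0063,0.072],[0,0,0]],
    [[-0.09,-0.0113,0.13],[0,0,0]],
    [[-0.128,-0.016,0.184],[0,0,0]],
    [[-0.15,-0.019,0.3],[0,0,0]],
    [[-0.15,-0.019,0.4],[0,0,0]],
    [[-0.15,-0.019,0.45],[0,0,0]],
    [[-0.15,-0.019,0.45],[0,0,0]]
  ]
}}

```text
time: 18.35
tool_pos: [0.4419, 0.1898, 0.2679]
tcp_rot: [-1.475, -0.571, -0.383]
wrist_force: [0.2, -1.5, -1.6]
width: 0.746
```

```bash
python3 - <<'E'
from mv import *
p,R=cur(); s=bot.read_state(); print(p,s['width'],s['wrist_force'],s['joint_vel'].round(3))
print(rel(p,R,[.5408,-.2785,.045+.048+.052+.11],Rdown(.239)))
E
```

```text
[0.44191728 0.18977151 0.26788   ] 0.7463253179971029 [ 0.15541872 -1.51728662 -1.64984909] [-0.002  0.025  0.055 -0.005 -0.004  0.01 ]
(array([ 0.2472, -1.1707, -0.0322]), array([-0.1435,  0.7686,  0.1407]))
```

Emit:
{"method": "play_rows", "body": {
  "motion": [
    [[0.02,-0.06,0.03],[-0.02,0.1,0.02]],
    [[0.06,-0.18,0.06],[-0.05,0.26,0.05]],
    [[0.1,-0.32,0.08],[-0.08,0.43,0.08]],
    [[0.15,-0.46,0.08],[-0.11,0.6,0.11]],
    [[0.19,-0.6,0.08],[-0.143,0.767,0.14]],
    [[0.22,-0.74,0.08],[-0.143,0.767,0.14]],
    [[0.24,-0.87,0.08],[-0.143,0.767,0.14]],
    [[0.247,-0.96,0.06],[-0.143,0.767,0.14]],
    [[0.247,-1,0.04],[-0.143,0.767,0.14]]
  ]
}}

```text
time: 19.48
tool_pos: [0.5393, -0.2122, 0.2788]
tcp_rot: [-1.562, -0.182, 0.19]
wrist_force: [0.2, 0.5, -1.4]
width: 0.744
```

Emit:
{"method": "play_rows", "body": {
  "motion": [
    [[0,-0.07,0],[0,0,0]],
    [[0,-0.14,-0.02],[0,0,0]],
    [[0,-0.171,-0.05],[0,0,0]],
    [[0,-0.171,-0.06],[0,0,0]],
    [[0,-0.171,-0.06],[0,0,0]],
    [[0,-0.171,-0.06],[0,0,0]]
  ]
}}

```text
time: 20.23
tool_pos: [0.5407, -0.2782, 0.2582]
tcp_rot: [-1.564, -0.188, 0.189]
wrist_force: [0.8, 0.3, -1.3]
width: 0.746
```

```bash
python3 look.py 10; python3 f5.py 10 .203 .069
```

```text
20.225 [ 0.5406779  -0.27816484  0.25824956] [ 0.79  0.31 -1.26] [ 0.083  0.01  -0.068] 0.7457805042775332 [-0.001 -0.005 -0.007 -0.002 -0.001 -0.002] tooly [-7.0e-04 -1.8e-03 -1.0e+00] ang 0.24033041715665482
['scene'] low [ 0.5414 -0.2749  0.2358] 937 0.0027
   held [ 0.5394 -0.2788  0.2469  0.2068 -0.0125  0.0113] 789 0.0015
   held upright [ 0.5398 -0.2782  0.2394  0.2068] 787 0.0014
['top'] low [ 0.5402 -0.2806  0.2255] 80 0.0021
   held [ 0.5391 -0.2759  0.2548  0.2063  0.0554 -0.0297] 249 0.0017
   held upright [ 0.5386 -0.2791  0.246   0.2062] 249 0.0018
['scene', 'top'] low [ 0.5412 -0.275   0.2418] 1017 0.0027
   held [ 0.5395 -0.2786  0.2484  0.2065 -0.0043  0.    ] 1036 0.0015
   held upright [ 0.5395 -0.2784  0.2486  0.2065] 1036 0.0015
```

View pics/scene10.png

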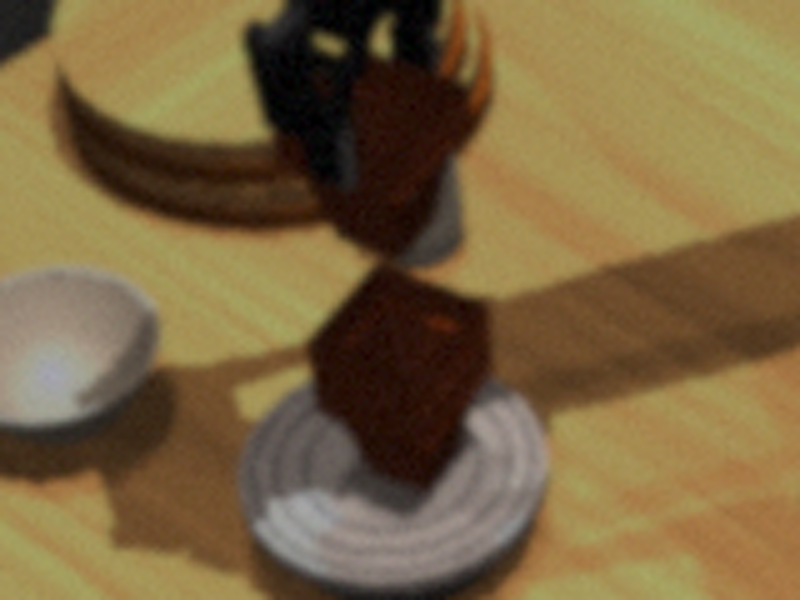

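Emit:
{"method": "play_rows", "body": {
  "motion": [
    [[0,0,-0.03],[0,0,0]],
    [[0,0,-0.08],[0,0,0]],
    [[0,0,-0.13],[0,0,0]],
    [[0,0,-0.18],[0,0,0]],
    [[0,0,-0.215],[0,0,0]],
    [[0,0,-0.23],[0,0,0]],
    [[0,0,-0.23],[0,0,0]],
    [[0,0,-0.23],[0,0,0]]
  ]
}}

```text
time: 21.32
tool_pos: [0.541, -0.2795, 0.1669]
tcp_rot: [-1.565, -0.188, 0.188]
wrist_force: [0.1, 0.3, -1.2]
width: 0.747
```

```bash
python3 look.py 11; python3 f5.py 11 .113 .069
```

```text
21.325 [ 0.54103191 -0.27947428  0.16685584] [ 0.11  0.25 -1.19] [ 0.034 -0.019 -0.066] 0.7466333482036605 [-0.    -0.006 -0.004  0.     0.     0.   ] tooly [ 3.0e-04 -2.7e-03 -1.0e+00] ang 0.23919848769253124
['scene'] low [ 0.5425 -0.2745  0.2822] 731 0.0052
   held [ 0.5387 -0.2829  0.2533  0.1178 -0.0668  0.0176] 395 0.0016
   held upright [ 0.5403 -0.2788  0.2521  0.1164] 395 0.0017
['top'] low [ 0.5308 -0.3072  0.2986] 131 0.003
   held [ 0.5387 -0.2807  0.2436  0.1159 -0.002  -0.0317] 51 0.0008
   held upright [ 0.5367 -0.2805  0.2475  0.1159] 51 0.0008
['scene', 'top'] low [ 0.543  -0.2739  0.294 ] 806 0.0061
   held [ 0.5418 -0.2831  0.2356  0.119  -0.0667 -0.0347] 446 0.0016
   held upright [ 0.54   -0.2789  0.2517  0.1178] 447 0.0017
```

View pics/scene11.png

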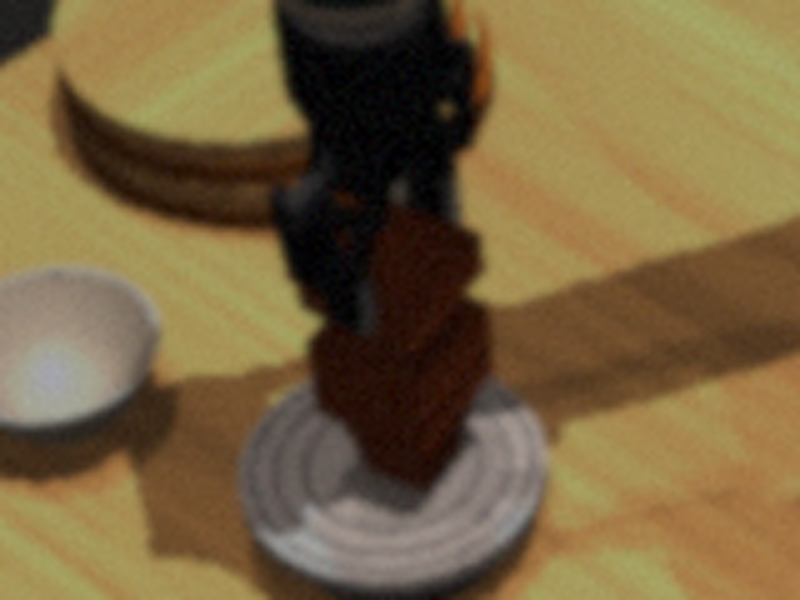

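Aligned within about 1 mm and no contact force. I'll lower it further; contact is expected near TCP z = 0.145.

Emit:
{"method": "play_rows", "body": {
  "motion": [
    [[0,0,-0.012],[0,0,0]],
    [[0,0,-0.027],[0,0,0]],
    [[0,0,-0.039],[0,0,0]],
    [[0,0,-0.044],[0,0,0]],
    [[0,0,-0.044],[0,0,0]]
  ]
}}

```text
time: 22.05
tool_pos: [0.5402, -0.279, 0.1479]
tcp_rot: [-1.564, -0.186, 0.189]
wrist_force: [0.5, 0.7, -0.6]
width: 0.745
```

Emit:
{"method": "play_rows", "body": {
  "motion": [
    [[0,0,-0.0025],[0,0,0]],
    [[0,0,-0.005],[0,0,0]],
    [[0,0,-0.005],[0,0,0]]
  ]
}}

```text
time: 22.42
tool_pos: [0.5404, -0.2791, 0.1463]
tcp_rot: [-1.564, -0.187, 0.189]
wrist_force: [-0.1, 0.3, -1.6]
width: 0.745
```

Emit:
{"method": "play_rows", "body": {
  "motion": [
    [[0,0,-0.0025],[0,0,0]],
    [[0,0,-0.005],[0,0,0]],
    [[0,0,-0.005],[0,0,0]]
  ]
}}

```text
time: 22.8
tool_pos: [0.5407, -0.2791, 0.145]
tcp_rot: [-1.565, -0.187, 0.188]
wrist_force: [-1.1, 1.2, 3.4]
width: 0.748
```

Emit:
{"method": "play_rows", "body": {
  "motion": [
    [[0,0,-0.002],[0,0,0]],
    [[0,0,-0.004],[0,0,0]],
    [[0,0,-0.004],[0,0,0]]
  ]
}}

```text
time: 23.18
tool_pos: [0.5408, -0.2793, 0.1449]
tcp_rot: [-1.565, -0.188, 0.188]
wrist_force: [-4.0, 2.7, 10.0]
width: 0.745
```

Emit:
{"method": "play_rows", "body": {
  "motion": [
    [[0,0,0],[0,0,0]],
    [[0,0,0],[0,0,0]],
    [[0,0,0],[0,0,0]],
    [[0,0,0],[0,0,0]],
    [[0,0,0],[0,0,0]],
    [[0,0,0],[0,0,0]]
  ]
}}

```text
time: 23.92
tool_pos: [0.5409, -0.2793, 0.1449]
tcp_rot: [-1.565, -0.188, 0.188]
wrist_force: [-3.4, 3.0, 10.8]
width: 0.745
```

Emit:
{"method": "play_rows", "body": {
  "motion": [
    [[0,0,0.003],[0,0,0]],
    [[0,0,0.0055],[0,0,0]],
    [[0,0,0.0055],[0,0,0]]
  ]
}}

```text
time: 24.3
tool_pos: [0.5407, -0.2791, 0.145]
tcp_rot: [-1.565, -0.187, 0.188]
wrist_force: [-0.2, 0.9, 1.9]
width: 0.746
```

Emit:
{"method": "play_rows", "body": {
  "motion": [
    [[0,0,0],[0,0,0]],
    [[0,0,0],[0,0,0]],
    [[0,0,0],[0,0,0]],
    [[0,0,0],[0,0,0]]
  ],
  "gripper": 0
}}

```text
time: 24.8
tool_pos: [0.5403, -0.2791, 0.1447]
tcp_rot: [-1.564, -0.187, 0.189]
wrist_force: [0.5, -0.3, 0.3]
width: 0.999
```

Emit:
{"method": "play_rows", "body": {
  "motion": [
    [[0,0,0.05],[0,0,0]],
    [[0,0,0.15],[0,0,0]],
    [[0,0,0.3],[0,0,0]],
    [[-0.05,0.15,0.4],[0,0,0]],
    [[-0.1,0.3,0.4],[0,0,0]],
    [[-0.1,0.45,0.4],[0,0,0]],
    [[-0.1,0.6,0.4],[0,0,0]],
    [[-0.1,0.7,0.4],[0,0,0]],
    [[-0.1,0.7,0.4],[0,0,0]]
  ]
}}

```text
time: 25.92
tool_pos: [0.5004, 0.0037, 0.3068]
tcp_rot: [-1.564, -0.193, 0.191]
wrist_force: [1.0, -1.5, -0.8]
width: 1.001
```

```bash
python3 look.py 12; python3 - <<'E'
import re
s=open('f7.py').read().replace('(("0",.045),("8",.069))','(("0",.045),("8",.069),("12",.093))')
open('f8.py','w').write(s)
E
python3 f8.py 2>/dev/null; python3 - <<'E'
import numpy as np,cv2
im=np.load('scene12.npz')['im']; cv2.imwrite('pics/sc12full.png',im[:,:,::-1])
E
```

```text
25.925 [0.5004359  0.00372257 0.30682554] [ 0.96 -1.47 -0.76] [ 0.022  0.025 -0.017] 1.0009626882695004 [-0.056  0.01  -0.004 -0.036 -0.008 -0.029] tooly [ 0.0014 -0.0013 -1.    ] ang 0.24408637555221988
scene 0 red [ 0.54   -0.2779  0.2139  0.0489] 436 0.0011 z-z0 0.0039 rim 98 -0.005199999999999996
scene 0 all [ 0.5397 -0.2782  0.2315  0.0487] 509 0.0011 z-z0 0.0037 rim 125 -0.004199999999999995
  wheel z 0.04428595335033609 1523
scene 8 red [ 0.5395 -0.2782  0.239   0.0731] 479 0.0011 z-z0 0.0041 rim 115 -0.005100000000000007
scene 8 all [ 0.5395 -0.2783  0.2402  0.0731] 547 0.0011 z-z0 0.0041 rim 138 -0.0039000000000000007
  wheel z 0.04412407600135182 1533
scene 12 red [ 0.5395 -0.2776  0.2223  0.0966] 498 0.0011 z-z0 0.0036 rim 132 -0.004699999999999996
scene 12 all [ 0.5385 -0.2779  0.2549  0.0967] 565 0.0011 z-z0 0.0037 rim 153 -0.0039000000000000007
  wheel z 0.04409027911551538 1533
top 0 red [ 0.5394 -0.2769  0.2597  0.0487] 158 0.0012 z-z0 0.0037 rim 1 -0.010099999999999998
top 0 all [ 0.54   -0.2787  0.2145  0.0489] 462 0.0011 z-z0 0.0039 rim 141 -0.0011999999999999927
  wheel z 0.04509781426227907 3029
top 8 red [ 0.5399 -0.2791  0.225   0.0736] 165 0.001 z-z0 0.0046 rim 0 nan
top 8 all [ 0.5401 -0.2797  0.2352  0.0735] 493 0.0009 z-z0 0.0045 rim 183 -0.0013000000000000095
  wheel z 0.04484900430316718 2724
top 12 red [ 0.5395 -0.2794  0.2196  0.0993] 178 0.001 z-z0 0.0063 rim 0 nan
top 12 all [ 0.5394 -0.2793  0.2296  0.0977] 516 0.001 z-z0 0.0047 rim 184 -0.0016999999999999932
  wheel z 0.044749944651305454 2599
```

View pics/scene12.png

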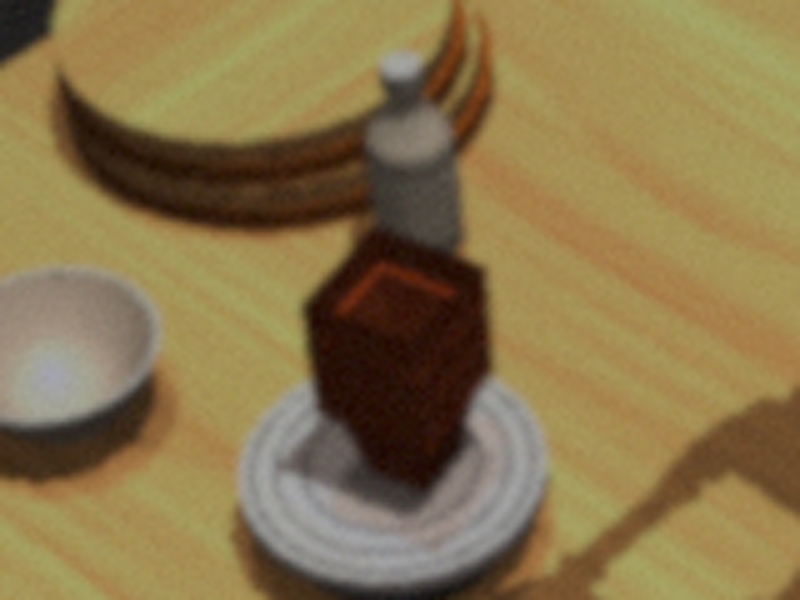

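View pics/top12.png

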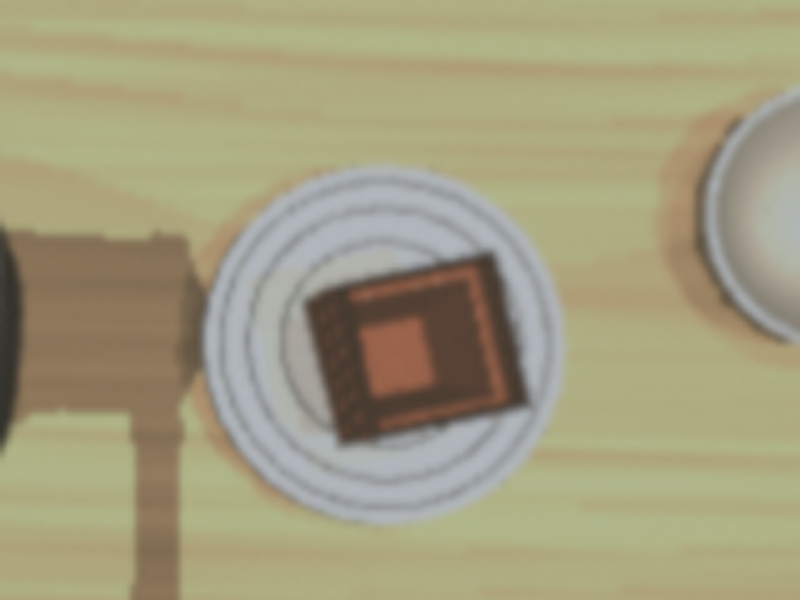

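View pics/sc12full.png

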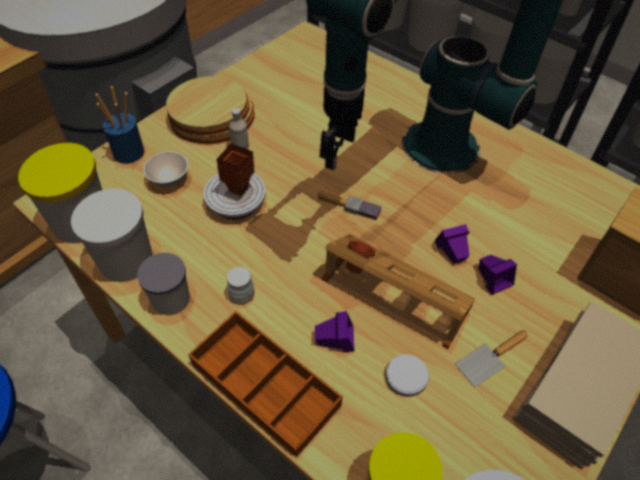

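The three-pot stack at about (236,172) in the full view stands straight. The round cup and bystanders are unmoved, and the gripper is clear. I'm handing it in.

```bash
python3 -c "
from workcell import bot
print(bot.finish_job())"
```

```text
the job is handed in; nothing more can be done
None
```

Both pots from the rack are now nested in the pot on the wheel, and the job was handed in at about 26 s of the 59 s allowed. The hand-in reports no verdict.

- **Picking and placing:** I took the outer pot first, then the middle one. Each was gripped on its rim band, lifted out square to the board, set upright and lowered into the pot below.
- **Pressing:** I pushed each pot down at about 10–11 N for more than 0.5 s before letting go. A sideways force of about 4–5 N showed during each press and eased once I unloaded before opening.
- **Final check:** The centres of the pots agree within 1–2 mm and their faces are parallel within the measuring noise. Each pot rose about 24 mm over the one below. The pictures show a straight, upright stack, with the round cup and bystanders where they were and the arm well clear.
- **Disagreement:** The fitted pot heights read about 4 mm too high throughout. The lone bottom pot showed the same offset before I moved anything, so I put it down to the fit and used height differences instead.

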